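Load four loose cells into the matching test cradles

TASK

Load the four loose cells for testing: lay each one in the cradle made for its size, button end against the fixed brass contact and flat end against the sprung contact, pressed down so that it lies fully home in both saddles. Leave the tape roll and the screwdriver where they are.

Things in the scene. Friction and masses are not known exactly. Their poses are not given: they have to be found in the camera images.
- cell_14x50: loose round cell, dark slate-blue sleeve, 14.5 mm diameter, 50.0 mm long with the 2 mm steel button at its plus end, which also has a pale 9 mm collar; the minus end is flat steel. Lies on its side; does not roll (faintly eight-sided). Origin on the axis at mid-length, 7.2 mm above the table; own y runs along the cell towards the button. About 22 g.
- cradle_14x50: fixed 34.3 mm wide cradle for the 14.5 mm cell: 5 mm base, two black vees 24.3 mm wide, 20.1 high, 34.0 apart for the fingers. Origin on the table under the fixed brass contact's face, own y along it, outward. Seated cell centre: own (0, -25.0, 18.3) mm; steel contact at -y yields 9 mm under 1 N and pushes the cell home. Contacts 35.8 tall, lips flared 6 mm to guide it down.
- cell_18x65: loose round cell, dark slate-blue sleeve, 18.5 mm diameter, 65.0 mm long with the 2 mm steel button at its plus end, which also has a pale 9 mm collar; the minus end is flat steel. Lies on its side; does not roll (faintly eight-sided). Origin on the axis at mid-length, 9.2 mm above the table; own y runs along the cell towards the button. About 47 g.
- cradle_18x65: fixed 37.1 mm wide cradle for the 18.5 mm cell: 5 mm base, two black vees 27.1 mm wide, 21.5 high, 43.0 apart for the fingers. Origin on the table under the fixed brass contact's face, own y along it, outward. Seated cell centre: own (0, -32.5, 21.1) mm; steel contact at -y yields 9 mm under 1 N and pushes the cell home. Contacts 38.6 tall, lips flared 6 mm to guide it down.
- cell_26x66: loose round cell, dark slate-blue sleeve, 26.5 mm diameter, 66.0 mm long with the 2 mm steel button at its plus end, which also has a pale 9 mm collar; the minus end is flat steel. Lies on its side; does not roll (faintly eight-sided). Origin on the axis at mid-length, 13.2 mm above the table; own y runs along the cell towards the button. About 92 g.
- cradle_26x66: fixed 42.7 mm wide cradle for the 26.5 mm cell: 5 mm base, two black vees 32.7 mm wide, 24.4 high, 44.0 apart for the fingers. Origin on the table under the fixed brass contact's face, own y along it, outward. Seated cell centre: own (0, -33.0, 26.7) mm; steel contact at -y yields 9 mm under 1 N and pushes the cell home. Contacts 44.2 tall, lips flared 6 mm to guide it down.
- cell_32x71: loose round cell, dark slate-blue sleeve, 32.5 mm diameter, 71.0 mm long with the 2 mm steel button at its plus end, which also has a pale 9 mm collar; the minus end is flat steel. Lies on its side; does not roll (faintly eight-sided). Origin on the axis at mid-length, 16.2 mm above the table; own y runs along the cell towards the button. About 145 g.
- cradle_32x71: fixed 47.0 mm wide cradle for the 32.5 mm cell: 5 mm base, two black vees 37.0 mm wide, 26.5 high, 49.0 apart for the fingers. Origin on the table under the fixed brass contact's face, own y along it, outward. Seated cell centre: own (0, -35.5, 31.0) mm; steel contact at -y yields 9 mm under 1 N and pushes the cell home. Contacts 48.5 tall, lips flared 6 mm to guide it down.
- tape_amber: bystander: loose roll of amber tape lying flat, 60 mm across and 12 mm high, at the right of the work; origin under its centre
- screwdriver_red: bystander: loose stubby screwdriver with a red handle, 79 mm long and 28 mm high, at the left of the work; origin under its centre
Not all that is in view belongs to the job. Leave any pink or purple look-alike of the cell_14x50 alone.

How it is judged:
At the end, for the whole second after the job is handed in: All four cells lie at rest in the cradles of their own size, button towards the brass contact, mid-length within 6 mm sideways, 5 mm lengthwise and 5 mm in height of the seated place and the axis within 0.12 rad of the cradle's (x of cell_14x50 in the frame of cradle_14x50 between -0.006 and 0.006 m and y of cell_14x50 in the frame of cradle_14x50 between -0.03 and -0.02 m and z of cell_14x50 in the frame of cradle_14x50 between 0.0133 and 0.0233 m and angle between the y axis of cell_14x50 and the y axis of cradle_14x50, either way round below 0.12 rad and y of cradle_14x50 in the frame of cell_14x50 above 0.01 m and linear speed of each of cell_14x50, cell_18x65, cell_26x66, cell_32x71 below 0.01 m/s and x of cell_18x65 in the frame of cradle_18x65 between -0.006 and 0.006 m and y of cell_18x65 in the frame of cradle_18x65 between -0.0375 and -0.0275 m and z of cell_18x65 in the frame of cradle_18x65 between 0.0161 and 0.0261 m and angle between the y axis of cell_18x65 and the y axis of cradle_18x65, either way round below 0.12 rad and y of cradle_18x65 in the frame of cell_18x65 above 0.01 m and x of cell_26x66 in the frame of cradle_26x66 between -0.006 and 0.006 m and y of cell_26x66 in the frame of cradle_26x66 between -0.038 and -0.028 m and z of cell_26x66 in the frame of cradle_26x66 between 0.0217 and 0.0317 m and angle between the y axis of cell_26x66 and the y axis of cradle_26x66, either way round below 0.12 rad and y of cradle_26x66 in the frame of cell_26x66 above 0.01 m and x of cell_32x71 in the frame of cradle_32x71 between -0.006 and 0.006 m and y of cell_32x71 in the frame of cradle_32x71 between -0.0405 and -0.0305 m and z of cell_32x71 in the frame of cradle_32x71 between 0.026 and 0.036 m and angle between the y axis of cell_32x71 and the y axis of cradle_32x71, either way round below 0.12 rad and y of cradle_32x71 in the frame of cell_32x71 above 0.01 m); the robot touches nothing.
It fails at once if the tape roll is pushed more than 30 mm from its place (distance of tape_amber from where it was at the start of the episode above 0.03 m).
It fails at once if the screwdriver is pushed more than 30 mm from its place (distance of screwdriver_red from where it was at the start of the episode above 0.03 m).
It also fails if it takes over 88 s, if anything falls off the work surface, if the arm or the gripper's body presses on something with over 40 N, if the wrist force passes 120 N, or if a joint passes its speed limit or range.

ROBOT

A 6-joint arm with a two-finger parallel gripper is mounted at the origin on a cart in front of the work surface, level with it; the furniture and walls round the work are solid. World frame = base frame: x ahead of the robot, y to its left, z up, the work surface at z = 0. Lengths are in m, angles in rad, forces in N, time in s.
With the tool pointing down it reaches from about 0.375 to 0.975 m from the base axis. Payload 3.8 kg.
Tool frame: the origin (TCP) lies on the mounting face of the last link; the fingertips stand 173 mm ahead of it and the grasp point (between the pads) lies 155 mm ahead of it (bot.hold_point_z is the distance from the TCP to the grasp point, in m); z points along the fingers, y is the line along which they close (so a half turn about z gives the same grasp; the last joint's range is limited). The gripper opens to 85 mm and grips with 20 to 120 N. Pads are 22 mm wide; open, the fingers measure 114 mm over their backs; the gripper's body (76 mm by 85 mm) begins 54 mm behind the grasp point. The pads swing forward as they close: fully open they stand 13 mm farther back than shut.
Start: joints at [-0.037, 0.264, 1.604, -0, 1.274, -0.037], TCP at [0.675, -0, 0.405] pointing down, gripper open.
Joint ranges: [-2.63, 2.63], [-0.94, 2.18], [0.31, 2.57], [-1.31, 4.45], [0, 2.66], [-2.55, 2.55]. Speed limits (rad/s): [2.57, 2.57, 3.14, 3.14, 3.14, 3.14].

INTERFACE

Orientations are given as a rotation vector (axis times angle).
In Python, from workcell import bot, optics gives the robot as it stands.
- The arm moves only by the shell command python3 -m jog 'ROWS' [OPENING] [FORCE]. ROWS is JSON, a list of rows, each an object of numbers: "dx", "dy", "dz": the shift along the tool's x, y, z in mm; "ax", "ay", "az": the turn, a rotation vector about the tool's x, y, z in degrees. A call has 1 to 20 rows; each row shifts and turns the commanded pose from where the row before left it, along the tool's axes as they then stand; what a row does not reach is not made up. A row lasts 1/12 s, in which the tool goes at most 41.7 mm and 7.16 degrees, less where a joint would pass 70% of its speed; a pose out of reach is approached as far as the arm can. A call with a gripper value outside its range is refused whole. OPENING is the opening, from 0 (shut) to 1 (fully open), set as the call begins (- or left out, the last holds). The fingers move at their own pace and stop on an object; FORCE is the grip in N (left out, the last holds). Time passes only in rows, so rows that do not move let the fingers close. It gives the time, the measured TCP pose, the force, the opening and the grip force at its end, in the units of the state.
- bot.read_state(): the state, without advancing time (a new reading comes with each control period).
- optics.read_camera(name): name is "scene" or "side" or "wrist"; returns a dict with "img" (420x560x3 uint8, red, green, blue), "vertical_fov" (degrees; the focal length in pixels is half the picture's height over the tangent of half this angle, whatever the lens; pixels are square), "cx", "cy" (the principal point, pixels), "R" (3x3) and "t" (3): a world point X has camera coordinates R X + t; the wrist camera has in their place "tool_from_camera" (4x4, takes a point from camera to tool coordinates, whose origin is the TCP and whose axes are the flange's). Camera axes: x right, y down, z forward; pixel columns grow to the right and rows downward; lengths in m; the calibration is good to about 2 mm. A picture is of the moment at which its call begins: read the wrist's pose just before it. There is no depth.
- bot.finish_job(): hands the job in; it is judged then, once.
The state is a dict: "time": time; "q": joint angles; "joint_vel": joint speeds; "joint_torque": joint torques, N m; "tool_pos": TCP position; "tcp_rot": TCP orientation; "wrist_force": force on the tool from outside, world axes, zero at the start; "torque": the same for the moment, N m; "width": opening from 0.0 (shut) to 1.0 (fully open); "grip_force": force on a finger pad.
Only numpy, scipy, OpenCV 4.12 (cv2) and the standard library are available. Lean on these libraries where they do the work, as an engineer would, in place of code of your own. Each camera call takes 0.05 s, during which the arm holds its last target. There are 200 camera calls.

## Working session

There is one attempt and no reset: what is moved stays moved. The work goes in short steps, Python scripts to look and compute and a shell command to move; the robot and the scene stay as the last step left them, time stands still between calls to the robot, and variables do not carry over. Pictures are saved under pics/ and viewed, at most 17 in all, crops included, and the job is handed in when it is done.

```bash
ls; mkdir -p pics; cat > h.py <<'E'
import numpy as np, cv2
from scipy.spatial.transform import Rotation as R
from workcell import bot, optics
def K(c): 
    h,w=c['img'].shape[:2]; f=h/2/np.tan(np.radians(c['vertical_fov'])/2); return f,c['cx'],c['cy']
def cam(n):
    s=bot.read_state(); c=optics.read_camera(n)
    if n=='wrist':
        T=np.array(c['tool_from_camera']); A=R.from_rotvec(s['tcp_rot']).as_matrix()
        Rw=A@T[:3,:3]; o=A@T[:3,3]+np.array(s['tool_pos']); 
    else:
        Rw=np.array(c['R']).T; o=-Rw@np.array(c['t'])
    c['Rw'],c['o']=Rw,o; return c
def ray(c,u,v):
    f,cx,cy=K(c); d=c['Rw']@np.array([(u-cx)/f,(v-cy)/f,1]); return c['o'],d/np.linalg.norm(d)
def onz(c,u,v,z):
    o,d=ray(c,u,v); return o+d*(z-o[2])/d[2]
def proj(c,X):
    f,cx,cy=K(c); p=c['Rw'].T@(np.array(X)-c['o']); return np.array([f*p[0]/p[2]+cx,f*p[1]/p[2]+cy])
def save(c,n): cv2.imwrite('pics/'+n+'.png',c['img'][:,:,::-1])
E
python3 - <<'E'
from h import *
import pickle
s=bot.read_state(); print({k:np.round(v,3) for k,v in s.items()})
D={}
for n in('scene','side','wrist'):
    c=cam(n); D[n]=c; save(c,n+'0'); print(n,c['o'].round(3),c['Rw'].round(3).tolist(),c['vertical_fov'],c['cx'],c['cy'],c.keys())
pickle.dump(D,open('d0.pkl','wb'))
E
```

```text
pics
{'time': np.float64(0.0), 'q': array([-0.037,  0.265,  1.605, -0.   ,  1.274, -0.037]), 'joint_vel': array([ 0.   ,  0.   ,  0.001, -0.   ,  0.001, -0.001]), 'joint_torque': array([ 1.0000e-03, -5.1512e+01, -3.6731e+01, -0.0000e+00,  1.3000e-02,
        0.0000e+00]), 'tool_pos': array([ 0.675, -0.   ,  0.403]), 'tcp_rot': array([-2.22e+00, -2.22e+00,  2.00e-03]), 'wrist_force': array([ 1.022, -0.272, -0.009]), 'torque': array([-0.087, -0.029, -0.016]), 'grip_force': np.float64(0.0), 'width': np.float64(0.998)}
scene [-0.053  0.599  0.727] [[-0.735, -0.432, 0.523], [-0.678, 0.459, -0.574], [0.009, -0.776, -0.63]] 56.469354035499286 284.57945395870763 211.06460540338898 dict_keys(['img', 'vertical_fov', 'cx', 'cy', 'R', 't', 'Rw', 'o'])
side [0.43  0.919 0.67 ] [[-0.996, -0.062, 0.061], [-0.085, 0.569, -0.818], [0.016, -0.82, -0.572]] 50.20798126480628 286.95633785361906 205.11069398145497 dict_keys(['img', 'vertical_fov', 'cx', 'cy', 'R', 't', 'Rw', 'o'])
wrist [0.675 0.071 0.372] [[1.0, 0.001, -0.003], [0.0, -0.96, -0.28], [-0.003, 0.28, -0.96]] 67.49384746409748 277.95062064442175 208.80815597692276 dict_keys(['img', 'vertical_fov', 'cx', 'cy', 'tool_from_camera', 'Rw', 'o'])
```

View pics/scene0.png

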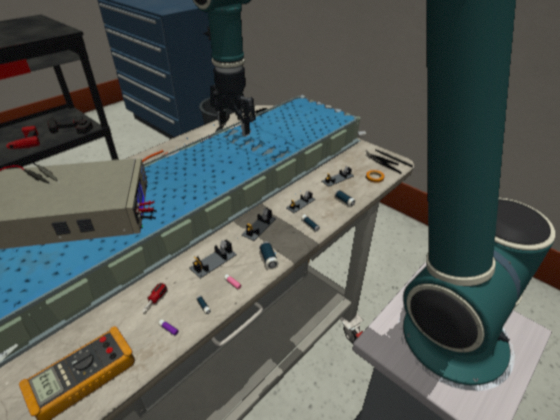

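View pics/wrist0.png

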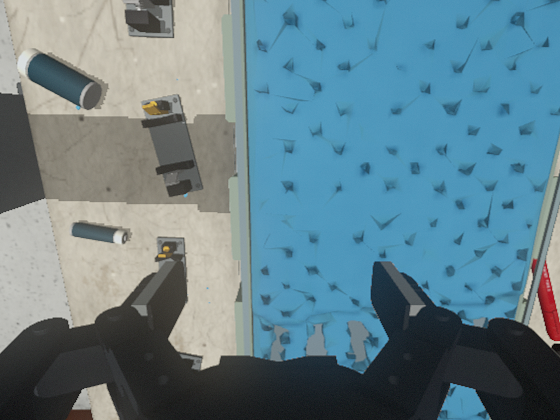

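View pics/side0.png

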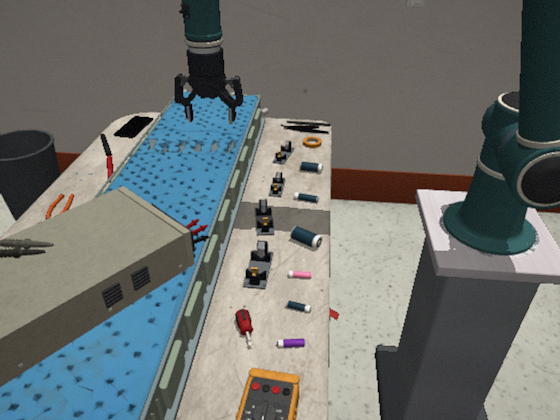

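The scene and side pictures show four cradles in a row on the strip between the belt and the robot. In scene they sit at (212,259), (258,223), (301,202) and (337,177). The dark cells are at (268,254), (203,304), (310,222) and (345,198). A pink look-alike is at (232,281) and a purple one at (168,327), the screwdriver is at (155,297) and the tape at (375,176).

```bash
python3 - <<'E'
from h import *
import pickle
D=pickle.load(open('d0.pkl','rb'))
for n,L in (('scene',[(268,254),(203,304),(310,222),(345,198),(212,259),(258,223),(301,202),(337,177),(155,297),(375,176)]),('side',[(306,237),(299,306),(306,198),(311,167),(258,265),(264,218),(277,184),(283,152),(244,322),(312,142)])):
    for p in L: print(n,p,onz(D[n],*p,0.012).round(3))
E
```

```text
scene (268, 254) [0.453 0.104 0.012]
scene (203, 304) [0.449 0.315 0.012]
scene (310, 222) [ 0.455 -0.066  0.012]
scene (345, 198) [ 0.449 -0.225  0.012]
scene (212, 259) [0.543 0.213 0.012]
scene (258, 223) [0.558 0.037 0.012]
scene (301, 202) [ 0.533 -0.118  0.012]
scene (337, 177) [ 0.535 -0.3    0.012]
scene (155, 297) [0.544 0.377 0.012]
scene (375, 176) [ 0.448 -0.39   0.012]
side (306, 237) [0.445 0.102 0.012]
side (299, 306) [0.448 0.316 0.012]
side (306, 198) [ 0.453 -0.061  0.012]
side (311, 167) [ 0.447 -0.226  0.012]
side (258, 265) [0.543 0.208 0.012]
side (264, 218) [0.552 0.038 0.012]
side (277, 184) [ 0.536 -0.122  0.012]
side (283, 152) [ 0.537 -0.308  0.012]
side (244, 322) [0.547 0.366 0.012]
side (312, 142) [ 0.45  -0.387  0.012]
```

```bash
cat > shot.py <<'E'
import sys,pickle
from h import *
c=cam('wrist'); pickle.dump(c,open(sys.argv[1]+'.pkl','wb')); save(c,sys.argv[1])
E
python3 -m jog '[{"dx":30,"dy":-28,"dz":10},{"dx":34,"dy":-28,"dz":10},{"dx":34,"dy":-28,"dz":10},{"dx":34,"dy":-28,"dz":10},{"dx":34,"dy":-28,"dz":10},{"dx":34,"dy":-28,"dz":10},{},{},{}]' && python3 shot.py w1
python3 -m jog '[{"dx":-33},{"dx":-33},{"dx":-34},{},{},{}]' && python3 shot.py w2
python3 -m jog '[{"dx":-33},{"dx":-33},{"dx":-34},{},{},{}]' && python3 shot.py w3
python3 -m jog '[{"dx":-33},{"dx":-33},{"dx":-34},{},{},{}]' && python3 shot.py w4
python3 -m jog '[{"dx":-33},{"dx":-33},{"dx":-34},{},{},{}]' && python3 shot.py w5
python3 -m jog '[{"dx":-33},{"dx":-33},{"dx":-34},{},{},{}]' && python3 shot.py w6
python3 - <<'E'
import cv2,numpy as np
I=[cv2.resize(cv2.imread(f'pics/w{i}.png')[:290],(400,207),interpolation=cv2.INTER_AREA) for i in range(1,7)]
cv2.imwrite('pics/m1.png',np.vstack([np.hstack([I[0],I[1]]),np.hstack([I[2],I[3]]),np.hstack([I[4],I[5]])])[:600])
E
```

```text
invalid input
invalid input
invalid input
invalid input
invalid input
invalid input
[ WARN:0@0.017] global loadsave.cpp:275 findDecoder imread_('pics/w1.png'): can't open/read file: check file path/integrity
Traceback (most recent call last):
TypeError: 'NoneType' object is not subscriptable
```

```bash
python3 -m jog '[{"dx":30,"dy":-28,"dz":10},{"dx":34,"dy":-28,"dz":10},{"dx":34,"dy":-28,"dz":10},{"dx":34,"dy":-28,"dz":10},{"dx":34,"dy":-28,"dz":10},{"dx":34,"dy":-28,"dz":10},{"dx":0},{"dx":0},{"dx":0}]' && python3 shot.py w1
```

```text
invalid input
```

```bash

python3 -m jog '[{"dx":34,"dy":-28,"dz":10,"ax":0,"ay":0,"az":0},{"dx":34,"dy":-28,"dz":10,"ax":0,"ay":0,"az":0},{"dx":34,"dy":-28,"dz":10,"ax":0,"ay":0,"az":0},{"dx":34,"dy":-28,"dz":10,"ax":0,"ay":0,"az":0},{"dx":34,"dy":-28,"dz":10,"ax":0,"ay":0,"az":0},{"dx":0,"dy":0,"dz":0,"ax":0,"ay":0,"az":0},{"dx":0,"dy":0,"dz":0,"ax":0,"ay":0,"az":0},{"dx":0,"dy":0,"dz":0,"ax":0,"ay":0,"az":0}]' && python3 shot.py w1
python3 -m jog '[{"dx":-33,"dy":0,"dz":0,"ax":0,"ay":0,"az":0},{"dx":-33,"dy":0,"dz":0,"ax":0,"ay":0,"az":0},{"dx":-34,"dy":0,"dz":0,"ax":0,"ay":0,"az":0},{"dx":0,"dy":0,"dz":0,"ax":0,"ay":0,"az":0},{"dx":0,"dy":0,"dz":0,"ax":0,"ay":0,"az":0},{"dx":0,"dy":0,"dz":0,"ax":0,"ay":0,"az":0}]' && python3 shot.py w2
python3 -m jog '[{"dx":-33,"dy":0,"dz":0,"ax":0,"ay":0,"az":0},{"dx":-33,"dy":0,"dz":0,"ax":0,"ay":0,"az":0},{"dx":-34,"dy":0,"dz":0,"ax":0,"ay":0,"az":0},{"dx":0,"dy":0,"dz":0,"ax":0,"ay":0,"az":0},{"dx":0,"dy":0,"dz":0,"ax":0,"ay":0,"az":0},{"dx":0,"dy":0,"dz":0,"ax":0,"ay":0,"az":0}]' && python3 shot.py w3
python3 -m jog '[{"dx":-33,"dy":0,"dz":0,"ax":0,"ay":0,"az":0},{"dx":-33,"dy":0,"dz":0,"ax":0,"ay":0,"az":0},{"dx":-34,"dy":0,"dz":0,"ax":0,"ay":0,"az":0},{"dx":0,"dy":0,"dz":0,"ax":0,"ay":0,"az":0},{"dx":0,"dy":0,"dz":0,"ax":0,"ay":0,"az":0},{"dx":0,"dy":0,"dz":0,"ax":0,"ay":0,"az":0}]' && python3 shot.py w4
python3 -m jog '[{"dx":-33,"dy":0,"dz":0,"ax":0,"ay":0,"az":0},{"dx":-33,"dy":0,"dz":0,"ax":0,"ay":0,"az":0},{"dx":-34,"dy":0,"dz":0,"ax":0,"ay":0,"az":0},{"dx":0,"dy":0,"dz":0,"ax":0,"ay":0,"az":0},{"dx":0,"dy":0,"dz":0,"ax":0,"ay":0,"az":0},{"dx":0,"dy":0,"dz":0,"ax":0,"ay":0,"az":0}]' && python3 shot.py w5
python3 -m jog '[{"dx":-33,"dy":0,"dz":0,"ax":0,"ay":0,"az":0},{"dx":-33,"dy":0,"dz":0,"ax":0,"ay":0,"az":0},{"dx":-34,"dy":0,"dz":0,"ax":0,"ay":0,"az":0},{"dx":0,"dy":0,"dz":0,"ax":0,"ay":0,"az":0},{"dx":0,"dy":0,"dz":0,"ax":0,"ay":0,"az":0},{"dx":0,"dy":0,"dz":0,"ax":0,"ay":0,"az":0}]' && python3 shot.py w6
python3 - <<'E'
import cv2,numpy as np
I=[cv2.resize(cv2.imread(f'pics/w{i}.png')[:280],(400,200),interpolation=cv2.INTER_AREA) for i in range(1,7)]
cv2.imwrite('pics/m1.png',np.vstack([np.hstack([I[0],I[1]]),np.hstack([I[2],I[3]]),np.hstack([I[4],I[5]])]))
E
```

```text
time: 0.9
tool_pos: [0.5184, 0.1865, 0.3488]
tcp_rot: [2.22, 2.222, 0.0]
wrist_force: [0.6, -0.8, -0.2]
width: 1.002
grip_force: 0.0
time: 1.45
tool_pos: [0.5191, 0.0854, 0.3492]
tcp_rot: [2.224, 2.218, 0.002]
wrist_force: [0.5, 0.1, -0.1]
width: 1.001
grip_force: 0.0
time: 2.0
tool_pos: [0.5185, -0.0128, 0.3487]
tcp_rot: [-2.221, -2.221, -0.001]
wrist_force: [0.2, 0.2, -0.1]
width: 1.001
grip_force: 0.0
time: 2.55
tool_pos: [0.5184, -0.1124, 0.3485]
tcp_rot: [-2.22, -2.222, -0.001]
wrist_force: [0.1, 0.6, -0.9]
width: 1.0
grip_force: 0.0
time: 3.1
tool_pos: [0.5184, -0.2123, 0.3484]
tcp_rot: [-2.22, -2.222, -0.001]
wrist_force: [-0.3, -0.6, -0.2]
width: 1.002
grip_force: 0.0
time: 3.65
tool_pos: [0.5184, -0.3122, 0.3484]
tcp_rot: [-2.22, -2.222, -0.001]
wrist_force: [-0.1, -0.1, -0.3]
width: 1.002
grip_force: 0.0
```

View pics/m1.png

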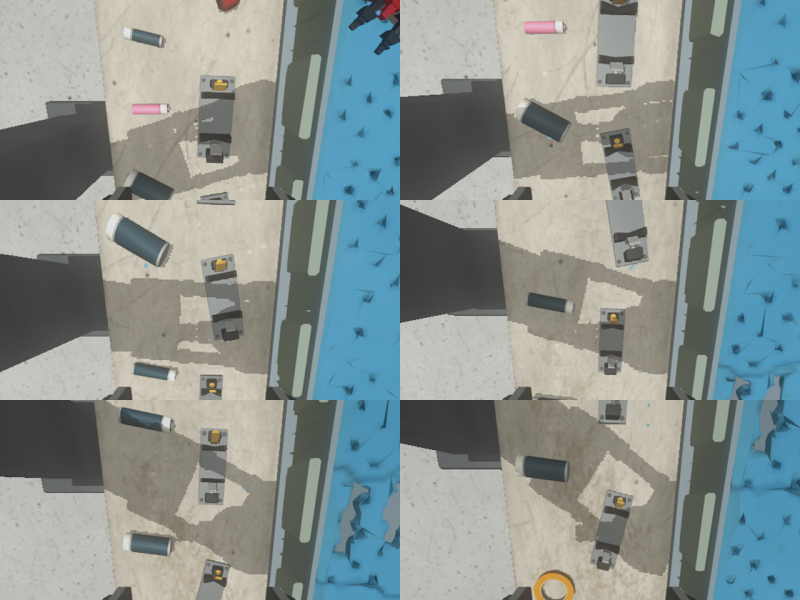

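The montage shows all four cradles with the brass contact at the far (+y) end, and the cells lying roughly along x beside them. The montage scale is 0.714: cell_14 is at (145,37) in w1, cell_32 at (545,120) in w2, cell_18 at (550,302) in w4 and cell_26 at (545,468) in w6. I will zoom in on the cradles and detect the cells.

```bash
cat > det.py <<'E'
from h import *
import pickle
W=[pickle.load(open(f'w{i}.pkl','rb')) for i in range(1,7)]
def tri(obs):
    A=np.zeros((3,3));b=np.zeros(3)
    for c,(u,v) in obs:
        o,d=ray(c,u,v);P=np.eye(3)-np.outer(d,d);A+=P;b+=P@o
    X=np.linalg.solve(A,b); return X,[np.linalg.norm(proj(c,X)-p) for c,p in obs]
def blobs(c,f,amin):
    h=cv2.cvtColor(c['img'],cv2.COLOR_RGB2HSV); m=f(h).astype(np.uint8)*255
    m[285:]=0
    m=cv2.morphologyEx(m,cv2.MORPH_OPEN,np.ones((3,3)))
    return [k for k in cv2.findContours(m,cv2.RETR_EXTERNAL,cv2.CHAIN_APPROX_NONE)[0] if cv2.contourArea(k)>amin]
blue=lambda h:(h[...,0]>90)&(h[...,0]<112)&(h[...,1]>70)&(h[...,2]<120)&(h[...,2]>25)
brass=lambda h:(h[...,0]>12)&(h[...,0]<28)&(h[...,1]>130)&(h[...,2]>90)
E
python3 - <<'E'
from det import *
for i,c in enumerate(W):
    for k in blobs(c,blue,200):
        (u,v),(a,b),t=cv2.minAreaRect(k); X=onz(c,u,v,.012)
        if .35<X[0]<.6: print('blue',i+1,round(u),round(v),round(a),round(b),round(t),X.round(3),cv2.boundingRect(k))
    for k in blobs(c,brass,15):
        (u,v),(a,b),t=cv2.minAreaRect(k); X=onz(c,u,v,.04)
        if .35<X[0]<.6: print('brass',i+1,round(u),round(v),round(a),round(b),round(t),X.round(3))
# crops
def crop(i,u,v,w,h,s):
    I=W[i-1]['img'][max(v,0):v+h,max(u,0):u+w,::-1]; return cv2.resize(I,(w*s,h*s),interpolation=cv2.INTER_CUBIC)
r1=np.hstack([crop(1,255,95,100,140,2),crop(3,265,65,100,140,2),crop(5,265,30,100,140,2),crop(6,255,110,100,140,2)])
r2=np.hstack([crop(1,160,25,100,80,2),crop(3,140,10,100,80,2),crop(4,160,115,100,80,2),crop(6,160,60,100,80,2)])
cv2.imwrite('pics/m2.png',np.vstack([r1,r2]))
E
```

```text
brass 1 312 123 4 5 90 [0.548 0.253 0.04 ]
brass 1 308 116 7 16 90 [0.544 0.259 0.04 ]
brass 2 305 203 4 12 90 [0.544 0.081 0.04 ]
brass 2 303 196 5 6 90 [0.542 0.087 0.04 ]
brass 3 296 258 5 5 90 [ 0.537 -0.072  0.04 ]
brass 3 310 86 6 13 90 [0.545 0.083 0.04 ]
brass 4 299 164 9 8 90 [ 0.537 -0.08   0.04 ]
brass 5 306 248 3 7 90 [ 0.545 -0.261  0.04 ]
brass 5 306 240 5 5 90 [ 0.545 -0.253  0.04 ]
brass 5 302 44 3 9 90 [ 0.537 -0.085  0.04 ]
brass 6 216 263 42 55 90 [ 0.458 -0.376  0.04 ]
brass 6 308 144 13 10 90 [ 0.544 -0.263  0.04 ]
```

View pics/m2.png

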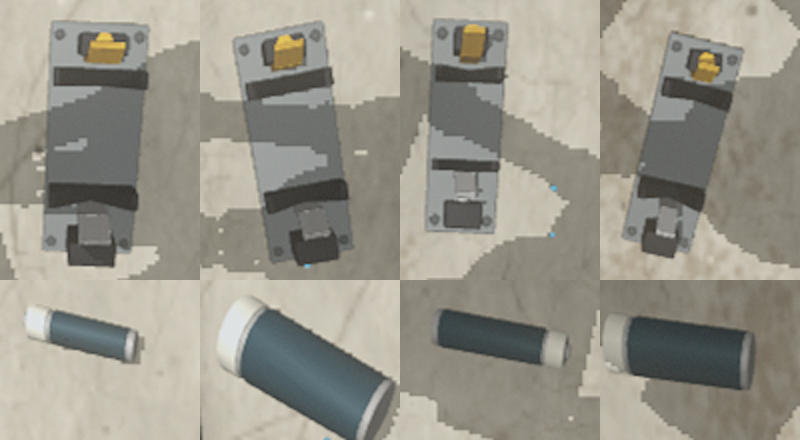

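```bash
python3 - <<'E'
from det import *
for i,u,v in((1,203,52),(3,195,65),(4,205,142),(6,205,95)):
    p=W[i-1]['img'][v,u]; print(p,cv2.cvtColor(p[None,None],cv2.COLOR_RGB2HSV))
C={'A':(1,255,95,[(52,21),(149,25),(132,250),(43,249)]),'B':(3,265,65,[(33,38),(124,22),(153,247),(70,264)]),
'C':(5,265,30,[(32,19),(107,20),(95,233),(26,232)]),'D':(6,255,110,[(69,31),(144,48),(91,250),(25,239)])}
for k,(i,u0,v0,P) in C.items():
    Q=np.array([onz(W[i-1],u0+x/2,v0+y/2,.005)[:2] for x,y in P])
    w1,w2=[np.linalg.norm(a) for a in(Q[1]-Q[0],Q[2]-Q[3])]; l1,l2=[np.linalg.norm(a) for a in(Q[3]-Q[0],Q[2]-Q[1])]
    d=(Q[0]+Q[1]-Q[2]-Q[3]); print(k,'w',round(w1*1e3,1),round(w2*1e3,1),'l',round(l1*1e3,1),round(l2*1e3,1),'ang of +y from world y(deg,ccw)',np.degrees(np.arctan2(-d[0],d[1])).round(1),'ctr',Q.mean(0).round(4))
# rail: visible height - same feature? print belt edge
E
```

```text
[108 125 129] [[[ 96  42 129]]]
[ 82 102 107] [[[ 96  60 107]]]
[67 77 80] [[[97 41 80]]]
[62 72 76] [[[99 47 76]]]
A w 46.0 46.6 l 113.5 112.2 ang of +y from world y(deg,ccw) -2.0 ctr [0.5425 0.2107]
B w 42.5 42.9 l 109.8 107.8 ang of +y from world y(deg,ccw) 10.3 ctr [0.5527 0.0379]
C w 33.6 33.8 l 93.8 93.9 ang of +y from world y(deg,ccw) -1.5 ctr [ 0.5365 -0.1213]
D w 37.2 35.5 l 108.4 106.9 ang of +y from world y(deg,ccw) -12.2 ctr [ 0.5362 -0.305 ]
```

```bash
python3 - <<'E'
from det import *
C={'A32':(.5425,.2107,-2,.0265,.0185,(1,2)),'B26':(.5527,.0379,10.3,.0244,.01635,(2,3,4)),'C14':(.5365,-.1213,-1.5,.0201,.01215,(4,5,3)),'D18':(.5362,-.305,-12.2,.0215,.01355,(6,5))}
for k,(x,y,a,z,hw,vs) in C.items():
    a=np.radians(a); ey=np.array([-np.sin(a),np.cos(a),0]); ex=np.array([np.cos(a),np.sin(a),0])
    for i in vs:
        c=W[i-1]; g=cv2.cvtColor(c['img'],cv2.COLOR_RGB2GRAY).astype(float)
        for sx in(-1,1):
            S=np.arange(-.06,.06,.0005); P=np.array([proj(c,np.array([x,y,z])+ex*sx*(hw-.002)+ey*s) for s in S])
            G=cv2.remap(g.astype(np.float32),P[:,0].astype(np.float32)[None],P[:,1].astype(np.float32)[None],1,borderValue=255)[0]
            ok=(P[:,1]>0)&(P[:,1]<285); d=(G<58)&ok
            e=np.flatnonzero(np.diff(d.astype(int))); print(k,'w%d'%i,sx,'vis',(S[ok][[0,-1]]*1e3).round(),'edges',(S[e]*1e3).round(1), 'camY',c['o'][1].round(3))
E
```

```text
A32 w1 -1 vis [-60.  60.] edges [-19. -18.] camY 0.258
A32 w1 1 vis [-60.  60.] edges [-26. -17.] camY 0.258
A32 w2 -1 vis [-60.  36.] edges [] camY 0.157
A32 w2 1 vis [-60.  37.] edges [] camY 0.157
B26 w2 -1 vis [-48.  60.] edges [] camY 0.157
B26 w2 1 vis [-53.  60.] edges [28.5 30.5 33.  39. ] camY 0.157
B26 w3 -1 vis [-60.  60.] edges [-17.  -16.5] camY 0.058
B26 w3 1 vis [-60.  60.] edges [-25. -16.] camY 0.058
B26 w4 -1 vis [-60.  15.] edges [] camY -0.041
B26 w4 1 vis [-60.  10.] edges [] camY -0.041
C14 w4 -1 vis [-60.  60.] edges [] camY -0.041
C14 w4 1 vis [-60.  60.] edges [25.  25.5] camY -0.041
C14 w5 -1 vis [-60.  60.] edges [] camY -0.141
C14 w5 1 vis [-60.  60.] edges [] camY -0.141
C14 w3 -1 vis [ 9. 60.] edges [] camY 0.058
C14 w3 1 vis [10. 60.] edges [] camY 0.058
D18 w6 -1 vis [-60.  60.] edges [] camY -0.241
D18 w6 1 vis [-60.  60.] edges [-17. -16.] camY -0.241
D18 w5 -1 vis [-8. 60.] edges [] camY -0.141
D18 w5 1 vis [-3. 60.] edges [] camY -0.141
```

```bash
python3 - <<'E'
from det import *
C={'A32':(.5425,.2107,-2,.0265,.0185,(1,2)),'B26':(.5527,.0379,10.3,.0244,.01635,(3,2)),'C14':(.5365,-.1213,-1.5,.0201,.01215,(5,4)),'D18':(.5362,-.305,-12.2,.0215,.01355,(6,5))}
rows=[]
for k,(x,y,a,z,hw,vs) in C.items():
    a=np.radians(a); ey=np.array([-np.sin(a),np.cos(a),0]); ex=np.array([np.cos(a),np.sin(a),0]); r=[]
    for i in vs:
        c=W[i-1]; px=400/120
        S=[(-.05,-.02),(.05,-.02),(.05,.02),(-.05,.02)]
        src=np.float32([proj(c,np.array([x,y,z])+ey*s+ex*t) for s,t in S]); dst=np.float32([((s+.06)*1e3*px,(t+.022)*1e3*px) for s,t in S])
        I=cv2.warpPerspective(c['img'][:300,:,::-1].copy(),cv2.getPerspectiveTransform(src,dst),(400,146),flags=cv2.INTER_CUBIC)
        for s in range(-60,60,10): cv2.line(I,(int((s+60)*px),0),(int((s+60)*px),8 if s else 20),(0,0,255),1)
        r.append(I)
    rows.append(np.hstack(r))
cv2.imwrite('pics/m3.png',np.vstack(rows))
E
```

```text
(no output)
```

View pics/m3.png

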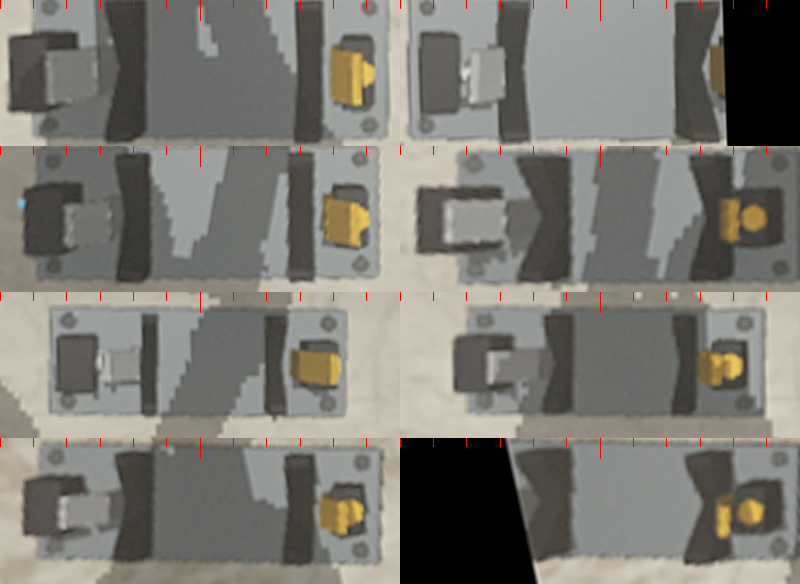

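The rectified cradles show the vees and contacts. By size the order is A=32x71, B=26x66, C=14x50, D=18x65. The vee midpoints sit about 4 mm towards the brass from each base centre (spans 117 to 308 px in A, 129 to 302 in B, 151 to 280 in C). Next are the cells and the belt rail height.

```bash
python3 - <<'E'
from det import *
blue=lambda h:(h[...,0]>=88)&(h[...,0]<108)&(h[...,1]>36)&(h[...,2]<150)&(h[...,2]>40)
cells={'14':((.449,.315),.00725,50),'32':((.45,.103),.01625,71),'18':((.454,-.064),.00925,65),'26':((.448,-.225),.01325,66)}
for n,(p,r,L) in cells.items():
    ob=[]
    for i,c in enumerate(W):
        for k in blobs(c,blue,150):
            M=cv2.moments(k);u,v=M['m10']/M['m00'],M['m01']/M['m00']; X=onz(c,u,v,r)
            bx=cv2.boundingRect(k)
            if np.hypot(*(X[:2]-p))<.04 and bx[1]>1 and bx[1]+bx[3]<284:
                (a,b),(w,h),t=cv2.minAreaRect(k)
                q=cv2.boxPoints(((a,b),(w,h),t)); e=[(q[0]+q[1])/2,(q[2]+q[3])/2] if np.linalg.norm(q[0]-q[1])<np.linalg.norm(q[1]-q[2]) else [(q[1]+q[2])/2,(q[3]+q[0])/2]
                E=[onz(c,*z,r)[:2] for z in e]; d=E[0]-E[1]; d=d if d[0]>0 else -d
                print(n,'w%d'%(i+1),X[:2].round(4),'len',round(np.linalg.norm(d)*1e3,1),'ang',np.degrees(np.arctan2(d[1],d[0])).round(1),'box',np.round((w,h),1))
                ob.append((c,(u,v)))
    if len(ob)>1: X,e=tri(ob);print(n,'TRI',X.round(4),np.round(e,2))
green=lambda h:(h[...,0]>35)&(h[...,0]<75)&(h[...,1]>15)&(h[...,2]>120)
for i,c in enumerate(W[:6]):
    print(i+1,[cv2.boundingRect(k) for k in blobs(c,green,300) if cv2.boundingRect(k)[0]>350])
E
```

```text
14 w1 [0.451  0.3145] len 33.5 ang -14.7 box [38.2  9.6]
32 w1 [0.4317 0.1121] len 26.1 ang -29.6 box [25.  16.5]
32 w2 [0.4518 0.1024] len 51.5 ang -27.7 box [54.6 13. ]
32 w3 [0.444  0.1094] len 58.9 ang -29.7 box [71.  31.4]
32 TRI [0.4422 0.1079 0.015 ] [10.96 11.55  2.7 ]
18 w3 [ 0.4467 -0.0674] len 49.2 ang -10.8 box [47.1 12.2]
18 w5 [ 0.449  -0.0622] len 49.3 ang -12.7 box [57.7 18.2]
18 TRI [ 0.4497 -0.0641  0.0171] [1.12 1.37]
26 w5 [ 0.4493 -0.2248] len 51.2 ang -8.1 box [51.4 18.7]
26 w6 [ 0.4491 -0.2195] len 51.2 ang -9.9 box [57.  14.1]
26 TRI [ 0.4527 -0.2206  0.0286] [0.12 0.13]
1 [(408, 252, 17, 33), (418, 76, 32, 119)]
2 [(413, 123, 28, 111), (434, 0, 25, 51)]
3 [(409, 173, 27, 103), (431, 0, 30, 106)]
4 [(409, 217, 21, 68), (424, 26, 34, 130)]
5 [(419, 81, 31, 119)]
6 [(414, 130, 28, 110), (438, 0, 24, 59)]
```

```bash
python3 - <<'E'
from det import *
for o in ([(W[0],(420,194)),(W[1],(436,50))],[(W[4],(421,199)),(W[5],(440,58))],[(W[3],(426,155)),(W[4],(452,4))]): X,e=tri(o);print('rail pad low corner',X.round(3),np.round(e,1))
cells={'14':((.449,.315),.00725,50),'32':((.45,.103),.01625,71),'18':((.454,-.064),.00925,65),'26':((.448,-.225),.01325,66)}
for n,(p,r,L) in cells.items():
    ob=[]
    for i,c in enumerate(W):
        I=c['img'].astype(int); m=((I[...,2]-I[...,0]>6)&(I[...,0]<150)).astype(np.uint8); m[282:]=0
        m=cv2.morphologyEx(m,cv2.MORPH_OPEN,np.ones((3,3)))
        for k in cv2.findContours(m,0,cv2.CHAIN_APPROX_NONE)[0]:
            if cv2.contourArea(k)<200: continue
            (a,b),(w,h),t=cv2.minAreaRect(k); X=onz(c,a,b,r); bx=cv2.boundingRect(k)
            if np.hypot(*(X[:2]-p))<.04 and bx[1]>1 and bx[1]+bx[3]<281:
                q=cv2.boxPoints(((a,b),(w,h),t)); e=[(q[0]+q[1])/2,(q[2]+q[3])/2] if np.linalg.norm(q[0]-q[1])<np.linalg.norm(q[1]-q[2]) else [(q[1]+q[2])/2,(q[3]+q[0])/2]
                E=[onz(c,*z,r)[:2] for z in e]; d=E[0]-E[1]; d=d if d[0]>0 else -d
                print(n,'w%d'%(i+1),X[:2].round(4),'len',round(np.linalg.norm(d)*1e3,1),'want',L-11,'ang',np.degrees(np.arctan2(d[1],d[0])).round(1),'wid mm',round(min(w,h)/314*(c['o'][2]-r)*1e3,1))
                ob.append((c,(a,b)))
    if len(ob)>1: X,e=tri(ob);print(n,'TRI',X.round(4),np.round(e,2))
E
```

```text
rail pad low corner [0.628 0.201 0.081] [0.3 0.4]
rail pad low corner [ 0.629 -0.202  0.081] [0.1 0.1]
rail pad low corner [ 0.632 -0.069  0.078] [2.6 3. ]
14 w1 [0.4517 0.3139] len 34.4 want 39 ang -12.9 wid mm 13.7
32 w2 [0.445  0.1056] len 57.3 want 60 ang -28.4 wid mm 23.7
32 w3 [0.4452 0.1092] len 61.1 want 60 ang -29.7 wid mm 34.9
32 TRI [0.4477 0.1074 0.0268] [0.07 0.08]
18 w3 [ 0.448  -0.0663] len 49.5 want 54 ang -10.8 wid mm 14.1
18 w4 [ 0.4478 -0.0644] len 49.8 want 54 ang -9.3 wid mm 16.0
18 w5 [ 0.4472 -0.064 ] len 50.4 want 54 ang -10.7 wid mm 19.1
18 TRI [ 0.4485 -0.0646  0.0128] [0.42 0.58 0.63]
26 w5 [ 0.4489 -0.2236] len 51.6 want 55 ang -7.3 wid mm 22.1
26 w6 [ 0.4492 -0.2201] len 52.1 want 55 ang -8.9 wid mm 21.8
26 TRI [ 0.4514 -0.2208  0.0234] [0.13 0.14]
```

Heights check out: the cells triangulate at 13–27 mm and the rail pad's lower corner is at z≈0.08, x≈0.63, so clear of the work. I start with the 26 mm cell, turning to yaw +81.5° while descending a little.

```bash
cat > go.py <<'E'
# usage: go.py x y z yaw -> remaining total in tool axes (mm, deg); shift valid for current axes and for axes after the turn
import sys
from h import *
x,y,z,yaw=map(float,sys.argv[1:5]); s=bot.read_state(); A=R.from_rotvec(s['tcp_rot']).as_matrix()
cur=np.degrees(np.arctan2(A[1,1],A[0,1])); g=np.array([x,y,z])-s['tool_pos']
d=(A.T@g)*1e3; az=-((yaw-cur+180)%360-180)
B=R.from_rotvec([0,0,np.radians(az)]).as_matrix()
print('yaw',cur.round(1),'az',az.round(1),'now',d.round(1),'after turn',(B.T@d).round(1),'tilt',np.degrees(np.arccos(-A[2,2])).round(2),'q6',round(s['q'][5],2),'t',round(s['time'],1),'F',np.round(s['wrist_force'],1),'w',round(s['width'],3))
E
python3 -m jog '[{"dx":0,"dy":0,"dz":8,"ax":0,"ay":0,"az":-7},{"dx":0,"dy":0,"dz":8,"ax":0,"ay":0,"az":-7},{"dx":0,"dy":0,"dz":8,"ax":0,"ay":0,"az":-7},{"dx":0,"dy":0,"dz":8,"ax":0,"ay":0,"az":-7},{"dx":0,"dy":0,"dz":8,"ax":0,"ay":0,"az":-7},{"dx":0,"dy":0,"dz":8,"ax":0,"ay":0,"az":-7},{"dx":0,"dy":0,"dz":8,"ax":0,"ay":0,"az":-7},{"dx":0,"dy":0,"dz":8,"ax":0,"ay":0,"az":-7},{"dx":0,"dy":0,"dz":8,"ax":0,"ay":0,"az":-7},{"dx":0,"dy":0,"dz":8,"ax":0,"ay":0,"az":-7},{"dx":0,"dy":0,"dz":0,"ax":0,"ay":0,"az":-7},{"dx":0,"dy":0,"dz":0,"ax":0,"ay":0,"az":-4.5},{"dx":0,"dy":0,"dz":0,"ax":0,"ay":0,"az":0},{"dx":0,"dy":0,"dz":0,"ax":0,"ay":0,"az":0}]' 0.62 40
python3 go.py .4455 -.221 .175 81.5
```

```text
time: 4.87
tool_pos: [0.5185, -0.3122, 0.2688]
tcp_rot: [-0.234, -3.133, -0.0]
wrist_force: [-0.3, 0.2, 0.8]
width: 0.622
grip_force: 0.0
yaw 81.5 az -0.0 now [85.7 79.3 93.8] after turn [85.6 79.4 93.8] tilt 0.01 q6 -2.01 t 4.9 F [-0.3  0.2  0.8] w 0.622
```

```bash

python3 -m jog '[{"dx":21.4,"dy":19.8,"dz":0,"ax":0,"ay":0,"az":0},{"dx":21.4,"dy":19.8,"dz":0,"ax":0,"ay":0,"az":0},{"dx":21.4,"dy":19.8,"dz":0,"ax":0,"ay":0,"az":0},{"dx":21.4,"dy":19.8,"dz":10,"ax":0,"ay":0,"az":0},{"dx":0,"dy":0,"dz":20,"ax":0,"ay":0,"az":0},{"dx":0,"dy":0,"dz":20,"ax":0,"ay":0,"az":0},{"dx":0,"dy":0,"dz":0,"ax":0,"ay":0,"az":0},{"dx":0,"dy":0,"dz":0,"ax":0,"ay":0,"az":0}]'
python3 go.py .4455 -.221 .175 81.5; python3 shot.py g26
```

```text
time: 5.53
tool_pos: [0.4447, -0.2218, 0.2181]
tcp_rot: [-0.234, -3.131, -0.002]
wrist_force: [0.6, -0.5, 0.6]
width: 0.619
grip_force: 0.0
yaw 81.5 az -0.0 now [-0.7  0.8 43.1] after turn [-0.7  0.8 43.1] tilt 0.14 q6 -1.93 t 5.5 F [ 0.6 -0.5  0.6] w 0.619
```

View pics/g26.png

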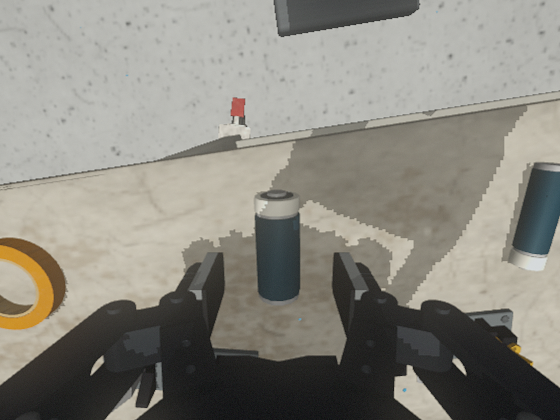

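The cell stands upright in the picture at (278,245), midway between the two fingers (205 and 350) and aligned with them. I descend, grip and lift.

```bash

python3 -m jog '[{"dx":0,"dy":0,"dz":16,"ax":0,"ay":0,"az":0},{"dx":0,"dy":0,"dz":16,"ax":0,"ay":0,"az":0},{"dx":0,"dy":0,"dz":11,"ax":0,"ay":0,"az":0},{"dx":0,"dy":0,"dz":0,"ax":0,"ay":0,"az":0},{"dx":0,"dy":0,"dz":0,"ax":0,"ay":0,"az":0}]'
python3 -m jog '[{"dx":0,"dy":0,"dz":0,"ax":0,"ay":0,"az":0},{"dx":0,"dy":0,"dz":0,"ax":0,"ay":0,"az":0},{"dx":0,"dy":0,"dz":0,"ax":0,"ay":0,"az":0},{"dx":0,"dy":0,"dz":0,"ax":0,"ay":0,"az":0},{"dx":0,"dy":0,"dz":0,"ax":0,"ay":0,"az":0},{"dx":0,"dy":0,"dz":0,"ax":0,"ay":0,"az":0},{"dx":0,"dy":0,"dz":0,"ax":0,"ay":0,"az":0},{"dx":0,"dy":0,"dz":0,"ax":0,"ay":0,"az":0}]' 0 40
```

```text
time: 6.0
tool_pos: [0.4455, -0.2228, 0.1759]
tcp_rot: [-0.234, -3.132, -0.0]
wrist_force: [-0.3, 0.7, 1.1]
width: 0.616
grip_force: 0.0
time: 6.67
tool_pos: [0.446, -0.223, 0.1769]
tcp_rot: [0.233, 3.131, -0.002]
wrist_force: [0.1, 0.0, 4.9]
width: 0.302
grip_force: 40.2
```

```bash

python3 -m jog '[{"dx":0,"dy":0,"dz":-20,"ax":0,"ay":0,"az":0},{"dx":0,"dy":0,"dz":-25,"ax":0,"ay":0,"az":0},{"dx":0,"dy":0,"dz":-25,"ax":0,"ay":0,"az":0},{"dx":0,"dy":0,"dz":-20,"ax":0,"ay":0,"az":7},{"dx":0,"dy":0,"dz":0,"ax":0,"ay":0,"az":7},{"dx":0,"dy":0,"dz":0,"ax":0,"ay":0,"az":7},{"dx":0,"dy":0,"dz":0,"ax":0,"ay":0,"az":7},{"dx":0,"dy":0,"dz":0,"ax":0,"ay":0,"az":7},{"dx":0,"dy":0,"dz":0,"ax":0,"ay":0,"az":7},{"dx":0,"dy":0,"dz":0,"ax":0,"ay":0,"az":7},{"dx":0,"dy":0,"dz":0,"ax":0,"ay":0,"az":7},{"dx":0,"dy":0,"dz":0,"ax":0,"ay":0,"az":7},{"dx":0,"dy":0,"dz":0,"ax":0,"ay":0,"az":7},{"dx":0,"dy":0,"dz":0,"ax":0,"ay":0,"az":1.2},{"dx":0,"dy":0,"dz":0,"ax":0,"ay":0,"az":0},{"dx":0,"dy":0,"dz":0,"ax":0,"ay":0,"az":0}]'
python3 go.py .552 .0418 .250 10.3
```

```text
time: 8.0
tool_pos: [0.4451, -0.2225, 0.2655]
tcp_rot: [-2.009, -2.414, 0.0]
wrist_force: [-0.5, 0.2, -0.8]
width: 0.297
grip_force: 39.6
yaw 10.5 az 0.2 now [240.5 153.1  15.5] after turn [240.9 152.4  15.5] tilt 0.02 q6 -0.7 t 8.0 F [-0.5  0.2 -0.8] w 0.297
```

```bash

python3 -m jog '[{"dx":30.1,"dy":19.1,"dz":0,"ax":0,"ay":0,"az":0},{"dx":30.1,"dy":19.1,"dz":0,"ax":0,"ay":0,"az":0},{"dx":30.1,"dy":19.1,"dz":0,"ax":0,"ay":0,"az":0},{"dx":30.1,"dy":19.1,"dz":0,"ax":0,"ay":0,"az":0},{"dx":30.1,"dy":19.1,"dz":0,"ax":0,"ay":0,"az":0},{"dx":30.1,"dy":19.1,"dz":0,"ax":0,"ay":0,"az":0},{"dx":30.1,"dy":19.1,"dz":0,"ax":0,"ay":0,"az":0},{"dx":30.1,"dy":19.1,"dz":0,"ax":0,"ay":0,"az":0},{"dx":0,"dy":0,"dz":15,"ax":0,"ay":0,"az":0},{"dx":0,"dy":0,"dz":0,"ax":0,"ay":0,"az":0},{"dx":0,"dy":0,"dz":0,"ax":0,"ay":0,"az":0}]'
python3 go.py .552 .0418 .1904 10.3; python3 shot.py p26
python3 - <<'E'
from h import *
s=cam('side');save(s,'sp26')
a=cv2.imread('pics/p26.png'); b=cv2.resize(cv2.imread('pics/sp26.png')[160:290,190:350],None,fx=2,fy=2)
o=np.zeros((420,800,3),np.uint8);o[:,:480]=a[:,40:520];o[:260,480:800]=b;cv2.imwrite('pics/m4.png',o)
E
```

```text
time: 8.92
tool_pos: [0.5517, 0.0419, 0.2495]
tcp_rot: [-2.008, -2.413, 0.004]
wrist_force: [-0.9, -0.5, -1.2]
width: 0.301
grip_force: 39.6
yaw 10.5 az 0.2 now [-0.2  0.5 59.1] after turn [-0.2  0.5 59.1] tilt 0.2 q6 -0.15 t 8.9 F [-0.9 -0.5 -1.2] w 0.301
```

View pics/m4.png

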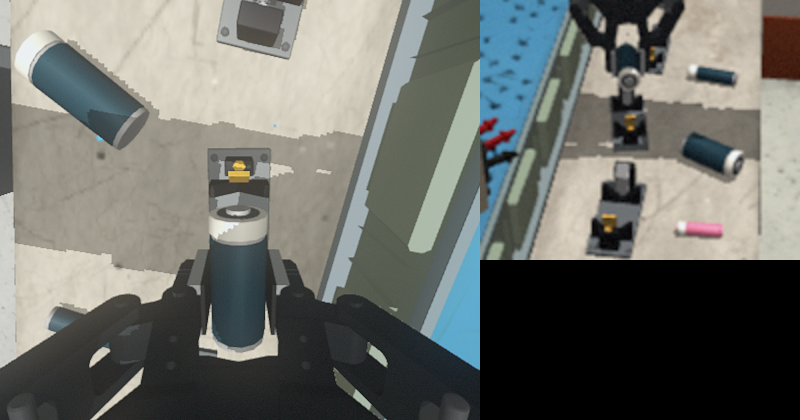

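```bash
cat > chk.py <<'E'
import pickle,sys
from h import *
def along(c,ctr,ang,pts):
    a=np.radians(ang); ey=np.array([-np.sin(a),np.cos(a)]); ex=np.array([np.cos(a),np.sin(a)])
    for n,u,v,z in pts:
        d=onz(c,u,v,z)[:2]-ctr; print(n,'x %.1f y %.1f'%(ex@d*1e3,ey@d*1e3))
E
python3 - <<'E'
from chk import *
c=pickle.load(open('p26.pkl','rb'))
along(c,(.552,.0418),10.3,[('button',278,211,.0859),('brass lip lower edge',278,181,.0442),('brass lip upper',278,172,.0442),('base TL',248,150,.005),('base TR',310,150,.005),('veeL',248,181,.0244),('veeR',310,181,.0244)])
E
```

```text
button x -0.5 y 31.6
brass lip lower edge x -0.8 y 36.8
brass lip upper x -0.8 y 41.9
base TL x -21.1 y 50.0
base TR x 20.5 y 50.2
veeL x -19.6 y 32.8
veeR x 19.2 y 32.9
```

```bash

python3 -m jog '[{"dx":0.5,"dy":0.5,"dz":10,"ax":0,"ay":0,"az":0.2},{"dx":0.5,"dy":0,"dz":10,"ax":0,"ay":0,"az":0},{"dx":0,"dy":0,"dz":8,"ax":0,"ay":0,"az":0},{"dx":0,"dy":0,"dz":5,"ax":0,"ay":0,"az":0},{"dx":0,"dy":0,"dz":4,"ax":0,"ay":0,"az":0},{"dx":0,"dy":0,"dz":4,"ax":0,"ay":0,"az":0},{"dx":0,"dy":0,"dz":4,"ax":0,"ay":0,"az":0},{"dx":0,"dy":0,"dz":0,"ax":0,"ay":0,"az":0},{"dx":0,"dy":0,"dz":0,"ax":0,"ay":0,"az":0}]'
python3 -m jog '[{"dx":0,"dy":0,"dz":4,"ax":0,"ay":0,"az":0},{"dx":0,"dy":0,"dz":4,"ax":0,"ay":0,"az":0},{"dx":0,"dy":0,"dz":4,"ax":0,"ay":0,"az":0},{"dx":0,"dy":0,"dz":0,"ax":0,"ay":0,"az":0},{"dx":0,"dy":0,"dz":0,"ax":0,"ay":0,"az":0}]'
python3 go.py .552 .0418 .1904 10.3
```

```text
time: 9.77
tool_pos: [0.5528, 0.0428, 0.2055]
tcp_rot: [-2.017, -2.408, 0.0]
wrist_force: [0.7, 0.2, -1.4]
width: 0.298
grip_force: 39.7
time: 10.18
tool_pos: [0.5527, 0.0424, 0.1933]
tcp_rot: [-2.017, -2.409, 0.001]
wrist_force: [0.6, -2.6, -1.6]
width: 0.3
grip_force: 39.6
yaw 10.1 az -0.2 now [-0.4 -0.8  2.9] after turn [-0.4 -0.8  2.9] tilt 0.05 q6 -0.14 t 10.2 F [ 0.6 -2.6 -1.6] w 0.3
```

```bash

python3 -m jog '[{"dx":0,"dy":0,"dz":2,"ax":0,"ay":0,"az":0},{"dx":0,"dy":0,"dz":1.5,"ax":0,"ay":0,"az":0},{"dx":0,"dy":0,"dz":1,"ax":0,"ay":0,"az":0},{"dx":0,"dy":0,"dz":0,"ax":0,"ay":0,"az":0},{"dx":0,"dy":0,"dz":0,"ax":0,"ay":0,"az":0}]'
python3 go.py .552 .0418 .1904 10.3
```

```text
time: 10.6
tool_pos: [0.5521, 0.0423, 0.1904]
tcp_rot: [-2.015, -2.408, 0.005]
wrist_force: [-7.1, -4.8, 12.4]
width: 0.3
grip_force: 41.2
yaw 10.2 az -0.1 now [-0.4 -0.2  0. ] after turn [-0.4 -0.2  0. ] tilt 0.2 q6 -0.14 t 10.6 F [-7.1 -4.8 12.4] w 0.3
```

```bash

python3 -m jog '[{"dx":0,"dy":0,"dz":0,"ax":0,"ay":0,"az":0},{"dx":0,"dy":0,"dz":0,"ax":0,"ay":0,"az":0},{"dx":0,"dy":0,"dz":0,"ax":0,"ay":0,"az":0},{"dx":0,"dy":0,"dz":0,"ax":0,"ay":0,"az":0},{"dx":0,"dy":0,"dz":0,"ax":0,"ay":0,"az":0},{"dx":0,"dy":0,"dz":-8,"ax":0,"ay":0,"az":0},{"dx":0,"dy":0,"dz":-15,"ax":0,"ay":0,"az":0},{"dx":0,"dy":0,"dz":-25,"ax":0,"ay":0,"az":0},{"dx":0,"dy":0,"dz":-30,"ax":0,"ay":0,"az":0},{"dx":0,"dy":0,"dz":0,"ax":0,"ay":0,"az":-7},{"dx":0,"dy":0,"dz":0,"ax":0,"ay":0,"az":-7},{"dx":0,"dy":0,"dz":0,"ax":0,"ay":0,"az":-7},{"dx":0,"dy":0,"dz":0,"ax":0,"ay":0,"az":-7},{"dx":0,"dy":0,"dz":0,"ax":0,"ay":0,"az":-7},{"dx":0,"dy":0,"dz":0,"ax":0,"ay":0,"az":-7},{"dx":0,"dy":0,"dz":0,"ax":0,"ay":0,"az":-7},{"dx":0,"dy":0,"dz":0,"ax":0,"ay":0,"az":-1.8},{"dx":0,"dy":0,"dz":0,"ax":0,"ay":0,"az":0},{"dx":0,"dy":0,"dz":0,"ax":0,"ay":0,"az":0}]' 0.7 40
python3 go.py .4417 .111 .225 61
```

```text
time: 12.18
tool_pos: [0.5529, 0.0428, 0.2676]
tcp_rot: [0.791, 3.04, 0.0]
wrist_force: [-0.0, -0.5, 0.4]
width: 0.702
grip_force: 0.0
yaw 60.8 az -0.2 now [130.4   5.4  42.6] after turn [130.4   5.8  42.6] tilt 0.02 q6 -1.03 t 12.2 F [-0.  -0.5  0.4] w 0.702
```

```bash

python3 -m jog '[{"dx":26,"dy":1,"dz":0,"ax":0,"ay":0,"az":-0.2},{"dx":26,"dy":1.2,"dz":0,"ax":0,"ay":0,"az":0},{"dx":26,"dy":1.2,"dz":5,"ax":0,"ay":0,"az":0},{"dx":26,"dy":1.2,"dz":12,"ax":0,"ay":0,"az":0},{"dx":26,"dy":1,"dz":12,"ax":0,"ay":0,"az":0},{"dx":0,"dy":0,"dz":13,"ax":0,"ay":0,"az":0},{"dx":0,"dy":0,"dz":0,"ax":0,"ay":0,"az":0},{"dx":0,"dy":0,"dz":0,"ax":0,"ay":0,"az":0}]'
python3 go.py .4417 .111 .176 61; python3 shot.py g32
python3 - <<'E'
from h import *
s=cam('side');save(s,'sg32')
a=cv2.imread('pics/g32.png'); b=cv2.resize(cv2.imread('pics/sg32.png')[170:270,220:340],None,fx=2.66,fy=2.66)
o=np.zeros((420,800,3),np.uint8);o[:,:480]=a[:,40:520];o[:b.shape[0],480:480+b.shape[1]]=b;cv2.imwrite('pics/m5.png',o)
E
```

```text
time: 12.85
tool_pos: [0.4416, 0.1106, 0.2251]
tcp_rot: [-0.784, -3.042, 0.001]
wrist_force: [0.6, 0.5, 1.3]
width: 0.699
grip_force: 0.0
yaw 61.1 az 0.1 now [ 0.   0.4 49.1] after turn [ 0.   0.4 49.1] tilt 0.04 q6 -0.88 t 12.8 F [0.6 0.5 1.3] w 0.699
```

View pics/m5.png

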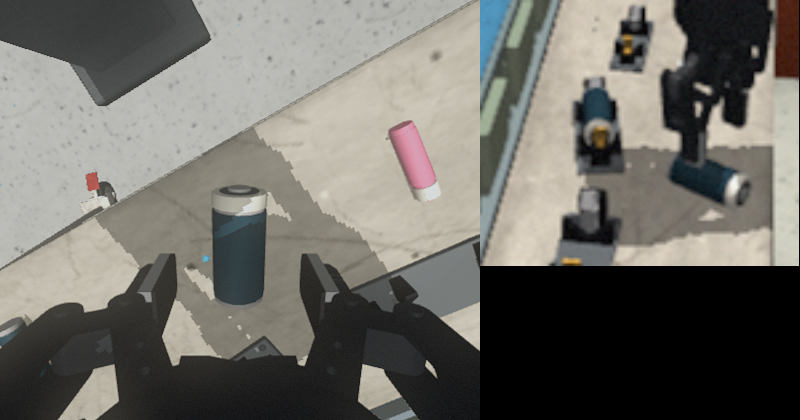

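The side crop at right shows the 26 cell lying in its cradle against the brass. The 32 cell is centred between the fingers at (238,245) and aligned with them. I descend, grip and lift.

```bash

python3 -m jog '[{"dx":0,"dy":0,"dz":16,"ax":0,"ay":0,"az":0},{"dx":0,"dy":0,"dz":16,"ax":0,"ay":0,"az":0},{"dx":0,"dy":0,"dz":11,"ax":0,"ay":0,"az":0},{"dx":0,"dy":0,"dz":6,"ax":0,"ay":0,"az":0},{"dx":0,"dy":0,"dz":0,"ax":0,"ay":0,"az":0},{"dx":0,"dy":0,"dz":0,"ax":0,"ay":0,"az":0}]'
python3 -m jog '[{"dx":0,"dy":0,"dz":0,"ax":0,"ay":0,"az":0},{"dx":0,"dy":0,"dz":0,"ax":0,"ay":0,"az":0},{"dx":0,"dy":0,"dz":0,"ax":0,"ay":0,"az":0},{"dx":0,"dy":0,"dz":0,"ax":0,"ay":0,"az":0},{"dx":0,"dy":0,"dz":0,"ax":0,"ay":0,"az":0},{"dx":0,"dy":0,"dz":0,"ax":0,"ay":0,"az":0},{"dx":0,"dy":0,"dz":0,"ax":0,"ay":0,"az":0},{"dx":0,"dy":0,"dz":0,"ax":0,"ay":0,"az":0}]' 0 50
python3 -m jog '[{"dx":0,"dy":0,"dz":-20,"ax":0,"ay":0,"az":0},{"dx":0,"dy":0,"dz":-25,"ax":0,"ay":0,"az":0},{"dx":0,"dy":0,"dz":-25,"ax":0,"ay":0,"az":0},{"dx":0,"dy":0,"dz":-20,"ax":0,"ay":0,"az":7},{"dx":0,"dy":0,"dz":0,"ax":0,"ay":0,"az":7},{"dx":0,"dy":0,"dz":0,"ax":0,"ay":0,"az":7},{"dx":0,"dy":0,"dz":0,"ax":0,"ay":0,"az":7},{"dx":0,"dy":0,"dz":0,"ax":0,"ay":0,"az":7},{"dx":0,"dy":0,"dz":0,"ax":0,"ay":0,"az":7},{"dx":0,"dy":0,"dz":0,"ax":0,"ay":0,"az":7},{"dx":0,"dy":0,"dz":0,"ax":0,"ay":0,"az":7},{"dx":0,"dy":0,"dz":0,"ax":0,"ay":0,"az":7},{"dx":0,"dy":0,"dz":0,"ax":0,"ay":0,"az":0},{"dx":0,"dy":0,"dz":0,"ax":0,"ay":0,"az":0}]'
python3 go.py .5426 .2147 .262 -2
```

```text
time: 13.45
tool_pos: [0.4422, 0.1104, 0.1763]
tcp_rot: [-0.785, -3.042, 0.0]
wrist_force: [0.7, -0.6, 0.6]
width: 0.7
grip_force: 0.0
time: 14.12
tool_pos: [0.4425, 0.1107, 0.1772]
tcp_rot: [0.783, 3.041, 0.001]
wrist_force: [-0.9, -1.0, 6.4]
width: 0.367
grip_force: 50.9
time: 15.28
tool_pos: [0.4413, 0.1105, 0.2657]
tcp_rot: [-2.254, -2.188, 0.001]
wrist_force: [0.3, 0.2, -0.4]
width: 0.368
grip_force: 50.1
yaw -1.7 az 0.3 now [107.2  98.1   3.5] after turn [107.7  97.6   3.5] tilt 0.07 q6 0.22 t 15.3 F [ 0.3  0.2 -0.4] w 0.368
```

```bash

python3 -m jog '[{"dx":27,"dy":24.4,"dz":0,"ax":0,"ay":0,"az":0.3},{"dx":27,"dy":24.4,"dz":0,"ax":0,"ay":0,"az":0},{"dx":27,"dy":24.4,"dz":0,"ax":0,"ay":0,"az":0},{"dx":26.7,"dy":24.4,"dz":3,"ax":0,"ay":0,"az":0},{"dx":0,"dy":0,"dz":0,"ax":0,"ay":0,"az":0},{"dx":0,"dy":0,"dz":0,"ax":0,"ay":0,"az":0},{"dx":0,"dy":0,"dz":0,"ax":0,"ay":0,"az":0}]'
python3 go.py .5426 .2147 .192 -2;python3 shot.py p32
```

```text
time: 15.87
tool_pos: [0.5427, 0.2144, 0.2622]
tcp_rot: [-2.26, -2.181, 0.004]
wrist_force: [-0.5, 0.5, -2.0]
width: 0.366
grip_force: 50.3
yaw -2.1 az -0.1 now [ 0.4  0.  70.2] after turn [ 0.4  0.  70.2] tilt 0.15 q6 0.37 t 15.9 F [-0.5  0.5 -2. ] w 0.366
```

View pics/p32.png

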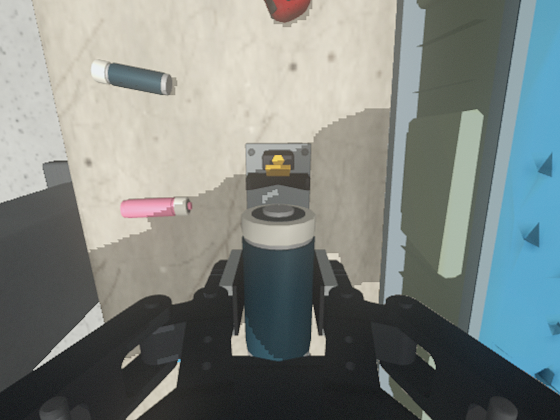

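```bash
python3 - <<'E'
from chk import *
c=pickle.load(open('p32.pkl','rb'))
along(c,(.5426,.2147),-2,[('button',278,210,.1012),('brass lip lower',278,174,.0485),('base TL',246,143,.005),('base TR',311,143,.005)])
E
```

```text
button x 0.2 y 32.2
brass lip lower x 0.0 y 38.6
base TL x -22.7 y 53.0
base TR x 23.2 y 53.0
```

```bash

python3 -m jog '[{"dx":1.5,"dy":0,"dz":10,"ax":0,"ay":0,"az":0},{"dx":1,"dy":0,"dz":12,"ax":0,"ay":0,"az":0},{"dx":0,"dy":0,"dz":12,"ax":0,"ay":0,"az":0},{"dx":0,"dy":0,"dz":6,"ax":0,"ay":0,"az":0},{"dx":0,"dy":0,"dz":5,"ax":0,"ay":0,"az":0},{"dx":0,"dy":0,"dz":4,"ax":0,"ay":0,"az":0},{"dx":0,"dy":0,"dz":4,"ax":0,"ay":0,"az":0},{"dx":0,"dy":0,"dz":4,"ax":0,"ay":0,"az":0},{"dx":0,"dy":0,"dz":0,"ax":0,"ay":0,"az":0},{"dx":0,"dy":0,"dz":0,"ax":0,"ay":0,"az":0}]'
python3 -m jog '[{"dx":0,"dy":0,"dz":4,"ax":0,"ay":0,"az":0},{"dx":0,"dy":0,"dz":4,"ax":0,"ay":0,"az":0},{"dx":0,"dy":0,"dz":3,"ax":0,"ay":0,"az":0},{"dx":0,"dy":0,"dz":0,"ax":0,"ay":0,"az":0},{"dx":0,"dy":0,"dz":0,"ax":0,"ay":0,"az":0}]'
python3 go.py .5426 .2147 .192 -2
```

```text
time: 16.75
tool_pos: [0.5435, 0.2171, 0.2061]
tcp_rot: [-2.264, -2.178, 0.0]
wrist_force: [0.9, 0.6, -1.3]
width: 0.363
grip_force: 50.4
time: 17.17
tool_pos: [0.5429, 0.2163, 0.1943]
tcp_rot: [-2.263, -2.178, 0.004]
wrist_force: [-0.7, -4.8, -3.3]
width: 0.369
grip_force: 50.3
yaw -2.2 az -0.2 now [-1.6 -0.2  2.3] after turn [-1.6 -0.2  2.3] tilt 0.14 q6 0.38 t 17.2 F [-0.7 -4.8 -3.3] w 0.369
```

```bash

python3 -m jog '[{"dx":0,"dy":0,"dz":2,"ax":0,"ay":0,"az":0},{"dx":0,"dy":0,"dz":1.5,"ax":0,"ay":0,"az":0},{"dx":0,"dy":0,"dz":0,"ax":0,"ay":0,"az":0},{"dx":0,"dy":0,"dz":0,"ax":0,"ay":0,"az":0}]'
python3 go.py .5426 .2147 .192 -2
```

```text
time: 17.5
tool_pos: [0.5426, 0.2164, 0.1919]
tcp_rot: [-2.263, -2.178, 0.006]
wrist_force: [-3.6, -6.1, 4.6]
width: 0.37
grip_force: 51.2
yaw -2.2 az -0.2 now [-1.7  0.1 -0.1] after turn [-1.7  0.1 -0.1] tilt 0.21 q6 0.38 t 17.5 F [-3.6 -6.1  4.6] w 0.37
```

```bash

python3 -m jog '[{"dx":0,"dy":0,"dz":1.5,"ax":0,"ay":0,"az":0},{"dx":0,"dy":0,"dz":0,"ax":0,"ay":0,"az":0},{"dx":0,"dy":0,"dz":0,"ax":0,"ay":0,"az":0}]'
python3 -m jog '[{"dx":0,"dy":0,"dz":0,"ax":0,"ay":0,"az":0},{"dx":0,"dy":0,"dz":0,"ax":0,"ay":0,"az":0},{"dx":0,"dy":0,"dz":0,"ax":0,"ay":0,"az":0},{"dx":0,"dy":0,"dz":0,"ax":0,"ay":0,"az":0},{"dx":0,"dy":0,"dz":0,"ax":0,"ay":0,"az":0},{"dx":0,"dy":0,"dz":-8,"ax":0,"ay":0,"az":0},{"dx":0,"dy":0,"dz":-15,"ax":0,"ay":0,"az":0},{"dx":0,"dy":0,"dz":-25,"ax":0,"ay":0,"az":0},{"dx":0,"dy":0,"dz":-30,"ax":0,"ay":0,"az":0},{"dx":0,"dy":0,"dz":0,"ax":0,"ay":0,"az":-7},{"dx":0,"dy":0,"dz":0,"ax":0,"ay":0,"az":-7},{"dx":0,"dy":0,"dz":0,"ax":0,"ay":0,"az":-7},{"dx":0,"dy":0,"dz":0,"ax":0,"ay":0,"az":-7},{"dx":0,"dy":0,"dz":0,"ax":0,"ay":0,"az":-7},{"dx":0,"dy":0,"dz":0,"ax":0,"ay":0,"az":-7},{"dx":0,"dy":0,"dz":0,"ax":0,"ay":0,"az":-7},{"dx":0,"dy":0,"dz":0,"ax":0,"ay":0,"az":-7},{"dx":0,"dy":0,"dz":0,"ax":0,"ay":0,"az":-7},{"dx":0,"dy":0,"dz":0,"ax":0,"ay":0,"az":-7},{"dx":0,"dy":0,"dz":0,"ax":0,"ay":0,"az":-7}]' 0.65 40
python3 go.py .4483 .3147 .225 77
```

```text
time: 17.75
tool_pos: [0.5426, 0.2165, 0.1918]
tcp_rot: [-2.262, -2.178, 0.006]
wrist_force: [-8.0, -7.5, 13.6]
width: 0.366
grip_force: 52.4
time: 19.42
tool_pos: [0.5435, 0.2171, 0.2687]
tcp_rot: [0.406, 3.115, 0.001]
wrist_force: [-0.1, -0.1, 0.2]
width: 0.647
grip_force: 0.0
yaw 75.1 az -1.9 now [117.1  69.9  43.7] after turn [114.7  73.6  43.7] tilt 0.03 q6 -0.97 t 19.4 F [-0.1 -0.1  0.2] w 0.647
```

```bash

python3 -m jog '[{"dx":0,"dy":0,"dz":0,"ax":0,"ay":0,"az":-1.9},{"dx":28.7,"dy":18.4,"dz":0,"ax":0,"ay":0,"az":0},{"dx":28.7,"dy":18.4,"dz":0,"ax":0,"ay":0,"az":0},{"dx":28.7,"dy":18.4,"dz":5,"ax":0,"ay":0,"az":0},{"dx":28.7,"dy":18.4,"dz":12,"ax":0,"ay":0,"az":0},{"dx":0,"dy":0,"dz":14,"ax":0,"ay":0,"az":0},{"dx":0,"dy":0,"dz":13,"ax":0,"ay":0,"az":0},{"dx":0,"dy":0,"dz":0,"ax":0,"ay":0,"az":0},{"dx":0,"dy":0,"dz":0,"ax":0,"ay":0,"az":0}]' 0.45
python3 go.py .4483 .3147 .175 77; python3 shot.py g14
python3 - <<'E'
from h import *
s=cam('side');save(s,'sg14')
a=cv2.imread('pics/g14.png'); b=cv2.resize(cv2.imread('pics/sg14.png')[190:330,220:340],None,fx=2.66,fy=2.66)
o=np.zeros((420,800,3),np.uint8);o[:,:480]=a[:,40:520];o[:b.shape[0],480:480+b.shape[1]]=b;cv2.imwrite('pics/m6.png',o)
E
```

```text
time: 20.17
tool_pos: [0.4482, 0.3151, 0.2239]
tcp_rot: [-0.363, -3.119, 0.001]
wrist_force: [0.6, -0.0, 0.1]
width: 0.451
grip_force: 0.0
yaw 76.7 az -0.3 now [-0.2 -0.3 48.9] after turn [-0.2 -0.3 48.9] tilt 0.09 q6 -0.77 t 20.2 F [ 0.6 -0.   0.1] w 0.451
```

View pics/m6.png

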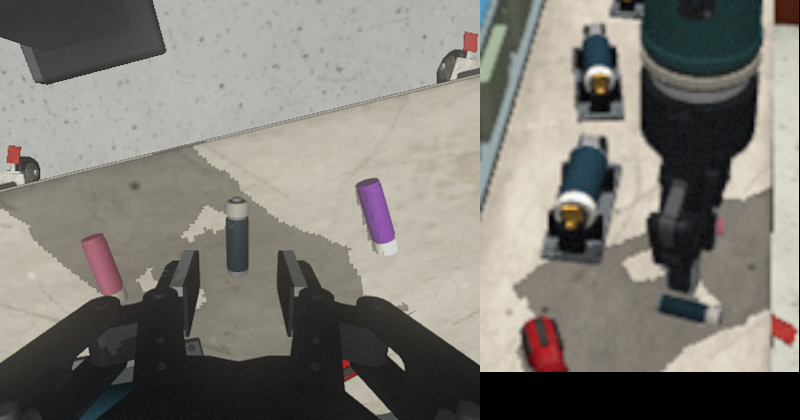

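Both big cells lie seated in the side crop. The 14 cell is centred between the fingers at (237,236).

```bash
python3 - <<'E'
from chk import *
c=pickle.load(open('g14.pkl','rb'))
along(c,(.4482,.3151),77,[('button',276,200,.00725),('flat',277,271,.00725)])
E
python3 -m jog '[{"dx":0,"dy":0,"dz":16,"ax":0,"ay":0,"az":0},{"dx":0,"dy":0,"dz":16,"ax":0,"ay":0,"az":0},{"dx":0,"dy":0,"dz":11,"ax":0,"ay":0,"az":0},{"dx":0,"dy":0,"dz":6,"ax":0,"ay":0,"az":0},{"dx":0,"dy":0,"dz":0,"ax":0,"ay":0,"az":0},{"dx":0,"dy":0,"dz":0,"ax":0,"ay":0,"az":0}]'
python3 -m jog '[{"dx":0,"dy":0,"dz":0,"ax":0,"ay":0,"az":0},{"dx":0,"dy":0,"dz":0,"ax":0,"ay":0,"az":0},{"dx":0,"dy":0,"dz":0,"ax":0,"ay":0,"az":0},{"dx":0,"dy":0,"dz":0,"ax":0,"ay":0,"az":0},{"dx":0,"dy":0,"dz":0,"ax":0,"ay":0,"az":0},{"dx":0,"dy":0,"dz":0,"ax":0,"ay":0,"az":0},{"dx":0,"dy":0,"dz":0,"ax":0,"ay":0,"az":0},{"dx":0,"dy":0,"dz":0,"ax":0,"ay":0,"az":0}]' 0 30
```

```text
button x -1.4 y 22.6
flat x -1.0 y -25.3
time: 20.77
tool_pos: [0.4489, 0.315, 0.1754]
tcp_rot: [-0.364, -3.12, 0.0]
wrist_force: [-0.5, -0.3, 0.6]
width: 0.448
grip_force: 0.0
time: 21.43
tool_pos: [0.4492, 0.3154, 0.1762]
tcp_rot: [0.364, 3.119, 0.002]
wrist_force: [-0.1, -1.2, 6.0]
width: 0.155
grip_force: 32.4
```

```bash

python3 -m jog '[{"dx":0,"dy":0,"dz":-20,"ax":0,"ay":0,"az":0},{"dx":0,"dy":0,"dz":-25,"ax":0,"ay":0,"az":0},{"dx":0,"dy":0,"dz":-25,"ax":0,"ay":0,"az":0},{"dx":0,"dy":0,"dz":-20,"ax":0,"ay":0,"az":7},{"dx":0,"dy":0,"dz":0,"ax":0,"ay":0,"az":7},{"dx":0,"dy":0,"dz":0,"ax":0,"ay":0,"az":7},{"dx":0,"dy":0,"dz":0,"ax":0,"ay":0,"az":7},{"dx":0,"dy":0,"dz":0,"ax":0,"ay":0,"az":7},{"dx":0,"dy":0,"dz":0,"ax":0,"ay":0,"az":7},{"dx":0,"dy":0,"dz":0,"ax":0,"ay":0,"az":7},{"dx":0,"dy":0,"dz":0,"ax":0,"ay":0,"az":7},{"dx":0,"dy":0,"dz":0,"ax":0,"ay":0,"az":7},{"dx":0,"dy":0,"dz":0,"ax":0,"ay":0,"az":7},{"dx":0,"dy":0,"dz":0,"ax":0,"ay":0,"az":7},{"dx":0,"dy":0,"dz":0,"ax":0,"ay":0,"az":1},{"dx":0,"dy":0,"dz":0,"ax":0,"ay":0,"az":0},{"dx":0,"dy":0,"dz":0,"ax":0,"ay":0,"az":0}]'
python3 go.py .5366 -.1173 .25 -1.5
```

```text
time: 22.85
tool_pos: [0.4484, 0.315, 0.2649]
tcp_rot: [-2.243, -2.199, 0.001]
wrist_force: [-1.0, -0.2, -0.5]
width: 0.154
grip_force: 31.7
yaw -1.1 az 0.4 now [-430.5   96.7   15. ] after turn [-429.8   99.5   15. ] tilt 0.03 q6 0.59 t 22.9 F [-1.  -0.2 -0.5] w 0.154
```

```bash

python3 -m jog '[{"dx":-30,"dy":7,"dz":0,"ax":0,"ay":0,"az":0.4},{"dx":-33,"dy":7.7,"dz":0,"ax":0,"ay":0,"az":0},{"dx":-33.4,"dy":7.7,"dz":0,"ax":0,"ay":0,"az":0},{"dx":-33.4,"dy":7.7,"dz":0,"ax":0,"ay":0,"az":0},{"dx":-33.4,"dy":7.7,"dz":0,"ax":0,"ay":0,"az":0},{"dx":-33.4,"dy":7.7,"dz":0,"ax":0,"ay":0,"az":0},{"dx":-33.4,"dy":7.7,"dz":0,"ax":0,"ay":0,"az":0},{"dx":-33.4,"dy":7.7,"dz":0,"ax":0,"ay":0,"az":0},{"dx":-33.4,"dy":7.7,"dz":0,"ax":0,"ay":0,"az":0},{"dx":-33.4,"dy":7.7,"dz":0,"ax":0,"ay":0,"az":0},{"dx":-33.4,"dy":7.7,"dz":0,"ax":0,"ay":0,"az":0},{"dx":-33.4,"dy":7.7,"dz":7,"ax":0,"ay":0,"az":0},{"dx":-33,"dy":7.7,"dz":8,"ax":0,"ay":0,"az":0},{"dx":0,"dy":0,"dz":0,"ax":0,"ay":0,"az":0},{"dx":0,"dy":0,"dz":0,"ax":0,"ay":0,"az":0},{"dx":0,"dy":0,"dz":0,"ax":0,"ay":0,"az":0}]'
python3 go.py .5366 -.1173 .18725 -1.5; python3 shot.py p14
```

```text
time: 24.18
tool_pos: [0.5352, -0.1175, 0.2499]
tcp_rot: [-2.253, -2.188, 0.0]
wrist_force: [0.2, 0.9, 0.5]
width: 0.155
grip_force: 31.7
yaw -1.7 az -0.2 now [ 0.2  1.5 62.6] after turn [ 0.2  1.5 62.6] tilt 0.07 q6 -0.23 t 24.2 F [0.2 0.9 0.5] w 0.155
```

View pics/p14.png

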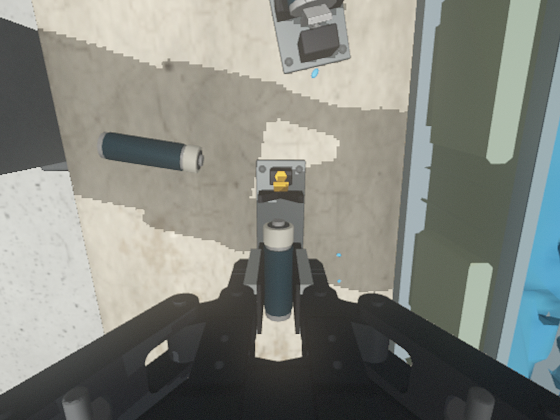

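```bash
python3 - <<'E'
from chk import *
c=pickle.load(open('p14.pkl','rb'))
along(c,(.5366,-.1173),-1.5,[('button',278,227,.081),('collar/blue',278,249,.081),('flat',278,320,.081),('brass lip lower',281,191,.0358),('base TL',256,160,.005),('base TR',306,160,.005)])
E
```

```text
button x -1.1 y 22.0
collar/blue x -1.1 y 10.9
flat x -1.2 y -28.2
brass lip lower x 0.6 y 28.7
base TL x -16.1 y 43.2
base TR x 17.8 y 43.1
```

```bash

python3 -m jog '[{"dx":1.3,"dy":0.9,"dz":10,"ax":0,"ay":0,"az":-0.2},{"dx":1.3,"dy":0.9,"dz":12,"ax":0,"ay":0,"az":0},{"dx":0,"dy":0,"dz":9,"ax":0,"ay":0,"az":0},{"dx":0,"dy":0,"dz":6,"ax":0,"ay":0,"az":0},{"dx":0,"dy":0,"dz":5,"ax":0,"ay":0,"az":0},{"dx":0,"dy":0,"dz":4,"ax":0,"ay":0,"az":0},{"dx":0,"dy":0,"dz":4,"ax":0,"ay":0,"az":0},{"dx":0,"dy":0,"dz":0,"ax":0,"ay":0,"az":0},{"dx":0,"dy":0,"dz":0,"ax":0,"ay":0,"az":0}]'
python3 -m jog '[{"dx":0,"dy":0,"dz":4,"ax":0,"ay":0,"az":0},{"dx":0,"dy":0,"dz":4,"ax":0,"ay":0,"az":0},{"dx":0,"dy":0,"dz":3,"ax":0,"ay":0,"az":0},{"dx":0,"dy":0,"dz":0,"ax":0,"ay":0,"az":0},{"dx":0,"dy":0,"dz":0,"ax":0,"ay":0,"az":0}]'
python3 go.py .537 -.1147 .1872 -1.5
```

```text
time: 24.98
tool_pos: [0.5374, -0.1152, 0.2001]
tcp_rot: [-2.25, -2.192, 0.0]
wrist_force: [0.4, -0.5, -0.4]
width: 0.16
grip_force: 31.7
time: 25.4
tool_pos: [0.5373, -0.1165, 0.1892]
tcp_rot: [2.247, 2.192, -0.003]
wrist_force: [-0.7, -7.7, 0.1]
width: 0.155
grip_force: 31.9
yaw -1.4 az 0.1 now [ 1.8 -0.4  2. ] after turn [ 1.8 -0.4  2. ] tilt 0.18 q6 -0.23 t 25.4 F [-0.7 -7.7  0.1] w 0.155
```

```bash

python3 -m jog '[{"dx":-1,"dy":0,"dz":2,"ax":0,"ay":0,"az":0},{"dx":0,"dy":0,"dz":1.5,"ax":0,"ay":0,"az":0},{"dx":0,"dy":0,"dz":0,"ax":0,"ay":0,"az":0},{"dx":0,"dy":0,"dz":0,"ax":0,"ay":0,"az":0}]'
python3 go.py .537 -.1147 .1872 -1.5
```

```text
time: 25.73
tool_pos: [0.5368, -0.1168, 0.1865]
tcp_rot: [-2.25, -2.192, 0.003]
wrist_force: [-5.7, -3.2, 8.5]
width: 0.156
grip_force: 33.4
yaw -1.5 az 0.0 now [ 2.1  0.2 -0.7] after turn [ 2.1  0.2 -0.7] tilt 0.13 q6 -0.23 t 25.7 F [-5.7 -3.2  8.5] w 0.156
```

```bash

python3 -m jog '[{"dx":0,"dy":0,"dz":0.7,"ax":0,"ay":0,"az":0},{"dx":0,"dy":0,"dz":0,"ax":0,"ay":0,"az":0},{"dx":0,"dy":0,"dz":0,"ax":0,"ay":0,"az":0}]'
python3 -m jog '[{"dx":0,"dy":0,"dz":0,"ax":0,"ay":0,"az":0},{"dx":0,"dy":0,"dz":0,"ax":0,"ay":0,"az":0},{"dx":0,"dy":0,"dz":0,"ax":0,"ay":0,"az":0},{"dx":0,"dy":0,"dz":0,"ax":0,"ay":0,"az":0},{"dx":0,"dy":0,"dz":0,"ax":0,"ay":0,"az":0},{"dx":0,"dy":0,"dz":-8,"ax":0,"ay":0,"az":0},{"dx":0,"dy":0,"dz":-15,"ax":0,"ay":0,"az":0},{"dx":0,"dy":0,"dz":-25,"ax":0,"ay":0,"az":0},{"dx":0,"dy":0,"dz":-30,"ax":0,"ay":0,"az":0}]' 0.5 40
python3 -m jog '[{"dx":0,"dy":0,"dz":0,"ax":0,"ay":0,"az":7},{"dx":0,"dy":0,"dz":0,"ax":0,"ay":0,"az":7},{"dx":0,"dy":0,"dz":0,"ax":0,"ay":0,"az":7},{"dx":0,"dy":0,"dz":0,"ax":0,"ay":0,"az":7},{"dx":0,"dy":0,"dz":0,"ax":0,"ay":0,"az":7},{"dx":0,"dy":0,"dz":0,"ax":0,"ay":0,"az":7},{"dx":0,"dy":0,"dz":0,"ax":0,"ay":0,"az":7},{"dx":0,"dy":0,"dz":0,"ax":0,"ay":0,"az":7},{"dx":0,"dy":0,"dz":0,"ax":0,"ay":0,"az":7},{"dx":0,"dy":0,"dz":0,"ax":0,"ay":0,"az":7},{"dx":0,"dy":0,"dz":0,"ax":0,"ay":0,"az":7},{"dx":0,"dy":0,"dz":0,"ax":0,"ay":0,"az":7},{"dx":0,"dy":0,"dz":0,"ax":0,"ay":0,"az":7},{"dx":0,"dy":0,"dz":0,"ax":0,"ay":0,"az":7},{"dx":0,"dy":0,"dz":0,"ax":0,"ay":0,"az":0.8},{"dx":0,"dy":0,"dz":0,"ax":0,"ay":0,"az":0},{"dx":0,"dy":0,"dz":0,"ax":0,"ay":0,"az":0}]'
python3 go.py .4512 -.0651 .225 -100.3
```

```text
time: 25.98
tool_pos: [0.5368, -0.1168, 0.1865]
tcp_rot: [-2.25, -2.192, 0.003]
wrist_force: [-7.3, -2.8, 13.6]
width: 0.155
grip_force: 33.9
time: 26.73
tool_pos: [0.5362, -0.1157, 0.2623]
tcp_rot: [-2.247, -2.19, 0.004]
wrist_force: [1.7, -0.3, -0.3]
width: 0.501
grip_force: 0.0
time: 28.15
tool_pos: [0.5373, -0.1161, 0.2632]
tcp_rot: [3.129, -0.277, 0.0]
wrist_force: [0.1, -0.2, 0.5]
width: 0.499
grip_force: 0.0
yaw -100.1 az 0.2 now [-93.8 -35.   38.2] after turn [-93.9 -34.8  38.2] tilt 0.01 q6 1.49 t 28.1 F [ 0.1 -0.2  0.5] w 0.499
```

```bash

python3 -m jog '[{"dx":-23.5,"dy":-8.7,"dz":0,"ax":0,"ay":0,"az":0.2},{"dx":-23.5,"dy":-8.7,"dz":0,"ax":0,"ay":0,"az":0},{"dx":-23.5,"dy":-8.7,"dz":5,"ax":0,"ay":0,"az":0},{"dx":-23.4,"dy":-8.7,"dz":12,"ax":0,"ay":0,"az":0},{"dx":0,"dy":0,"dz":12,"ax":0,"ay":0,"az":0},{"dx":0,"dy":0,"dz":9,"ax":0,"ay":0,"az":0},{"dx":0,"dy":0,"dz":0,"ax":0,"ay":0,"az":0},{"dx":0,"dy":0,"dz":0,"ax":0,"ay":0,"az":0}]'
python3 go.py .4512 -.0651 .175 -100.3; python3 shot.py g18
python3 - <<'E'
from h import *
s=cam('side');save(s,'sg18')
a=cv2.imread('pics/g18.png'); b=cv2.resize(cv2.imread('pics/sg18.png')[150:290,220:340],None,fx=2.66,fy=2.66)
o=np.zeros((420,800,3),np.uint8);o[:,:480]=a[:,40:520];o[:b.shape[0],480:480+b.shape[1]]=b;cv2.imwrite('pics/m7.png',o)
E
```

```text
time: 28.82
tool_pos: [0.4517, -0.065, 0.2249]
tcp_rot: [3.129, -0.286, -0.0]
wrist_force: [0.8, -0.6, -0.1]
width: 0.499
grip_force: 0.0
yaw -100.4 az -0.1 now [-0.5  0.2 49.9] after turn [-0.5  0.2 49.9] tilt 0.01 q6 1.56 t 28.8 F [ 0.8 -0.6 -0.1] w 0.499
```

View pics/m7.png

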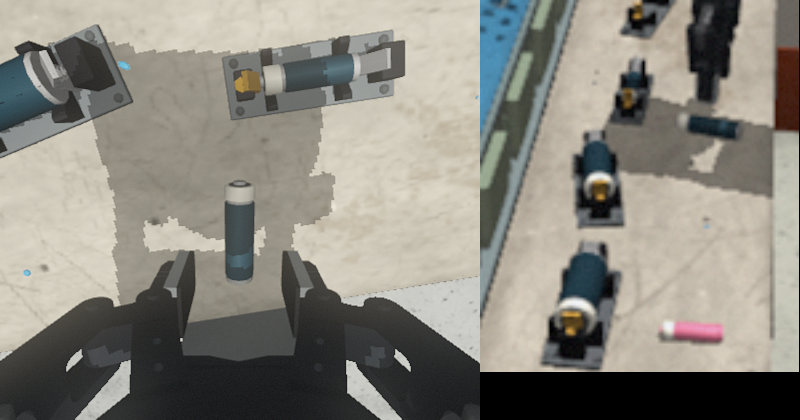

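The 14 cell lies in its vees between the two contacts at (310,72). The 18 cell is at (238,230), centred and aligned. I grip it.

```bash
python3 - <<'E'
from chk import *
c=pickle.load(open('g18.pkl','rb'))
along(c,(.4517,-.065),-100.3,[('button',278,183,.00925),('flat',278,280,.00925)])
E
python3 -m jog '[{"dx":0,"dy":0,"dz":16,"ax":0,"ay":0,"az":0},{"dx":0,"dy":0,"dz":16,"ax":0,"ay":0,"az":0},{"dx":0,"dy":0,"dz":11,"ax":0,"ay":0,"az":0},{"dx":0,"dy":0,"dz":6.5,"ax":0,"ay":0,"az":0},{"dx":0,"dy":0,"dz":0,"ax":0,"ay":0,"az":0},{"dx":0,"dy":0,"dz":0,"ax":0,"ay":0,"az":0}]'
python3 -m jog '[{"dx":0,"dy":0,"dz":0,"ax":0,"ay":0,"az":0},{"dx":0,"dy":0,"dz":0,"ax":0,"ay":0,"az":0},{"dx":0,"dy":0,"dz":0,"ax":0,"ay":0,"az":0},{"dx":0,"dy":0,"dz":0,"ax":0,"ay":0,"az":0},{"dx":0,"dy":0,"dz":0,"ax":0,"ay":0,"az":0},{"dx":0,"dy":0,"dz":0,"ax":0,"ay":0,"az":0},{"dx":0,"dy":0,"dz":0,"ax":0,"ay":0,"az":0},{"dx":0,"dy":0,"dz":0,"ax":0,"ay":0,"az":0}]' 0 35
python3 -m jog '[{"dx":0,"dy":0,"dz":-20,"ax":0,"ay":0,"az":0},{"dx":0,"dy":0,"dz":-25,"ax":0,"ay":0,"az":0},{"dx":0,"dy":0,"dz":-25,"ax":0,"ay":0,"az":0},{"dx":0,"dy":0,"dz":-20,"ax":0,"ay":0,"az":-4},{"dx":0,"dy":0,"dz":0,"ax":0,"ay":0,"az":-7},{"dx":0,"dy":0,"dz":0,"ax":0,"ay":0,"az":-7},{"dx":0,"dy":0,"dz":0,"ax":0,"ay":0,"az":-7},{"dx":0,"dy":0,"dz":0,"ax":0,"ay":0,"az":-7},{"dx":0,"dy":0,"dz":0,"ax":0,"ay":0,"az":-7},{"dx":0,"dy":0,"dz":0,"ax":0,"ay":0,"az":-7},{"dx":0,"dy":0,"dz":0,"ax":0,"ay":0,"az":-7},{"dx":0,"dy":0,"dz":0,"ax":0,"ay":0,"az":-7},{"dx":0,"dy":0,"dz":0,"ax":0,"ay":0,"az":-7},{"dx":0,"dy":0,"dz":0,"ax":0,"ay":0,"az":-7},{"dx":0,"dy":0,"dz":0,"ax":0,"ay":0,"az":-7},{"dx":0,"dy":0,"dz":0,"ax":0,"ay":0,"az":-7},{"dx":0,"dy":0,"dz":0,"ax":0,"ay":0,"az":0},{"dx":0,"dy":0,"dz":0,"ax":0,"ay":0,"az":0}]'
python3 go.py .537 -.3011 .25 -12.2
```

```text
button x 0.2 y 33.8
flat x 0.1 y -31.0
time: 29.42
tool_pos: [0.4515, -0.065, 0.1755]
tcp_rot: [-3.128, 0.288, 0.001]
wrist_force: [0.3, 0.1, 0.2]
width: 0.504
grip_force: 0.0
time: 30.08
tool_pos: [0.4519, -0.065, 0.1764]
tcp_rot: [3.128, -0.287, 0.003]
wrist_force: [-0.9, 0.1, 5.5]
width: 0.205
grip_force: 36.1
time: 31.58
tool_pos: [0.4509, -0.0648, 0.2652]
tcp_rot: [-2.453, -1.962, 0.001]
wrist_force: [0.2, 0.2, -0.2]
width: 0.202
grip_force: 35.4
yaw -12.7 az -0.5 now [-211.6  135.9   15.1] after turn [-212.8  134.1   15.1] tilt 0.04 q6 0.02 t 31.6 F [ 0.2  0.2 -0.2] w 0.202
```

```bash

python3 -m jog '[{"dx":-30.4,"dy":19.2,"dz":0,"ax":0,"ay":0,"az":-0.5},{"dx":-30.4,"dy":19.2,"dz":0,"ax":0,"ay":0,"az":0},{"dx":-30.4,"dy":19.2,"dz":0,"ax":0,"ay":0,"az":0},{"dx":-30.4,"dy":19.2,"dz":0,"ax":0,"ay":0,"az":0},{"dx":-30.4,"dy":19.1,"dz":0,"ax":0,"ay":0,"az":0},{"dx":-30.4,"dy":19.1,"dz":7,"ax":0,"ay":0,"az":0},{"dx":-30.4,"dy":19.1,"dz":8,"ax":0,"ay":0,"az":0},{"dx":0,"dy":0,"dz":0,"ax":0,"ay":0,"az":0},{"dx":0,"dy":0,"dz":0,"ax":0,"ay":0,"az":0},{"dx":0,"dy":0,"dz":0,"ax":0,"ay":0,"az":0}]'
python3 go.py .537 -.3011 .18825 -12.2; python3 shot.py p18
```

```text
time: 32.42
tool_pos: [0.5374, -0.3007, 0.2497]
tcp_rot: [-2.442, -1.973, 0.001]
wrist_force: [0.4, 0.6, -1.3]
width: 0.2
grip_force: 35.4
yaw -12.1 az 0.1 now [-0.5 -0.2 61.5] after turn [-0.5 -0.2 61.5] tilt 0.12 q6 -0.34 t 32.4 F [ 0.4  0.6 -1.3] w 0.2
```

View pics/p18.png

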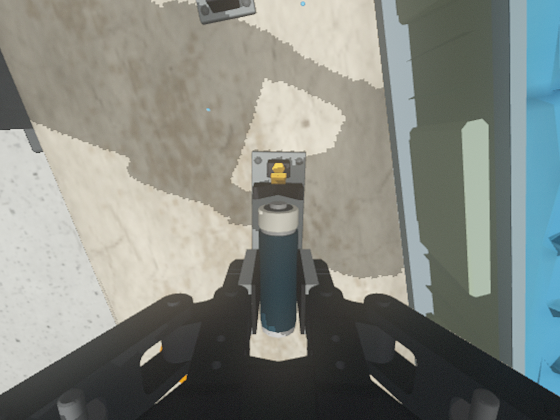

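```bash
python3 - <<'E'
from chk import *
c=pickle.load(open('p18.pkl','rb'))
along(c,(.537,-.3011),-12.2,[('button',278,207,.0825),('flat',278,331,.0825),('brass lip lower',279,184,.0386),('base TL',252,152,.005),('base TR',305,152,.005)])
E
```

```text
button x 0.5 y 32.9
flat x 0.5 y -32.7
brass lip lower x 0.9 y 34.4
base TL x -17.3 y 49.3
base TR x 18.3 y 49.4
```

```bash

python3 -m jog '[{"dx":-1.5,"dy":0,"dz":10,"ax":0,"ay":0,"az":0},{"dx":0,"dy":0,"dz":12,"ax":0,"ay":0,"az":0},{"dx":0,"dy":0,"dz":9,"ax":0,"ay":0,"az":0},{"dx":0,"dy":0,"dz":6,"ax":0,"ay":0,"az":0},{"dx":0,"dy":0,"dz":5,"ax":0,"ay":0,"az":0},{"dx":0,"dy":0,"dz":4,"ax":0,"ay":0,"az":0},{"dx":0,"dy":0,"dz":4,"ax":0,"ay":0,"az":0},{"dx":0,"dy":0,"dz":0,"ax":0,"ay":0,"az":0},{"dx":0,"dy":0,"dz":0,"ax":0,"ay":0,"az":0}]'
python3 -m jog '[{"dx":0,"dy":0,"dz":4,"ax":0,"ay":0,"az":0},{"dx":0,"dy":0,"dz":4,"ax":0,"ay":0,"az":0},{"dx":0,"dy":0,"dz":2,"ax":0,"ay":0,"az":0},{"dx":0,"dy":0,"dz":0,"ax":0,"ay":0,"az":0},{"dx":0,"dy":0,"dz":0,"ax":0,"ay":0,"az":0}]'
python3 -m jog '[{"dx":0,"dy":0,"dz":1.5,"ax":0,"ay":0,"az":0},{"dx":0,"dy":0,"dz":1.5,"ax":0,"ay":0,"az":0},{"dx":0,"dy":0,"dz":0,"ax":0,"ay":0,"az":0},{"dx":0,"dy":0,"dz":0,"ax":0,"ay":0,"az":0}]'
python3 go.py .537 -.3011 .18825 -12.2
```

```text
time: 33.22
tool_pos: [0.5376, -0.3025, 0.2003]
tcp_rot: [-2.441, -1.977, 0.0]
wrist_force: [0.2, 0.6, -0.2]
width: 0.203
grip_force: 35.4
time: 33.63
tool_pos: [0.5373, -0.3035, 0.1905]
tcp_rot: [2.44, 1.977, -0.002]
wrist_force: [-2.5, -4.2, -0.7]
width: 0.202
grip_force: 35.5
time: 33.97
tool_pos: [0.5365, -0.3033, 0.1882]
tcp_rot: [-2.441, -1.976, 0.004]
wrist_force: [-7.6, -2.7, 8.5]
width: 0.202
grip_force: 36.7
yaw -12.0 az 0.2 now [ 2.2  0.1 -0. ] after turn [ 2.2  0.1 -0. ] tilt 0.17 q6 -0.34 t 34.0 F [-7.6 -2.7  8.5] w 0.202
```

```bash

python3 -m jog '[{"dx":0,"dy":0,"dz":0.8,"ax":0,"ay":0,"az":0},{"dx":0,"dy":0,"dz":0,"ax":0,"ay":0,"az":0},{"dx":0,"dy":0,"dz":0,"ax":0,"ay":0,"az":0}]'
python3 -m jog '[{"dx":0,"dy":0,"dz":0,"ax":0,"ay":0,"az":0},{"dx":0,"dy":0,"dz":0,"ax":0,"ay":0,"az":0},{"dx":0,"dy":0,"dz":0,"ax":0,"ay":0,"az":0},{"dx":0,"dy":0,"dz":0,"ax":0,"ay":0,"az":0},{"dx":0,"dy":0,"dz":0,"ax":0,"ay":0,"az":0},{"dx":0,"dy":0,"dz":-8,"ax":0,"ay":0,"az":0},{"dx":0,"dy":0,"dz":-15,"ax":0,"ay":0,"az":0},{"dx":0,"dy":0,"dz":-25,"ax":0,"ay":0,"az":0},{"dx":0,"dy":0,"dz":-30,"ax":0,"ay":0,"az":0},{"dx":0,"dy":0,"dz":-30,"ax":0,"ay":0,"az":6},{"dx":0,"dy":0,"dz":-30,"ax":0,"ay":0,"az":-6},{"dx":0,"dy":0,"dz":0,"ax":0,"ay":0,"az":-6},{"dx":0,"dy":0,"dz":0,"ax":0,"ay":0,"az":-6},{"dx":0,"dy":0,"dz":0,"ax":0,"ay":0,"az":0}]' 0.5 40
python3 -m jog '[{"dx":-25,"dy":0,"dz":0,"ax":0,"ay":0,"az":0},{"dx":0,"dy":0,"dz":0,"ax":0,"ay":0,"az":0},{"dx":0,"dy":0,"dz":0,"ax":0,"ay":0,"az":0}]'; python3 shot.py f1
python3 -m jog '[{"dx":35,"dy":0,"dz":0,"ax":0,"ay":0,"az":0},{"dx":35,"dy":0,"dz":0,"ax":0,"ay":0,"az":0},{"dx":35,"dy":0,"dz":0,"ax":0,"ay":0,"az":0},{"dx":35,"dy":0,"dz":0,"ax":0,"ay":0,"az":0},{"dx":35,"dy":0,"dz":0,"ax":0,"ay":0,"az":0},{"dx":35,"dy":0,"dz":0,"ax":0,"ay":0,"az":0},{"dx":35,"dy":0,"dz":0,"ax":0,"ay":0,"az":0},{"dx":35,"dy":0,"dz":0,"ax":0,"ay":0,"az":0},{"dx":35,"dy":0,"dz":0,"ax":0,"ay":0,"az":0},{"dx":35,"dy":0,"dz":0,"ax":0,"ay":0,"az":0},{"dx":0,"dy":0,"dz":0,"ax":0,"ay":0,"az":0},{"dx":0,"dy":0,"dz":0,"ax":0,"ay":0,"az":0},{"dx":0,"dy":0,"dz":0,"ax":0,"ay":0,"az":0}]'; python3 shot.py f2
python3 - <<'E'
import cv2,numpy as np
a,b=[cv2.imread(f'pics/f{i}.png')[:300,160:426] for i in(1,2)]
cv2.imwrite('pics/m8.png',cv2.resize(np.hstack([a,b]),None,fx=1.5,fy=1.5,interpolation=cv2.INTER_CUBIC))
E
```

```text
time: 34.22
tool_pos: [0.5365, -0.3033, 0.1882]
tcp_rot: [-2.441, -1.976, 0.004]
wrist_force: [-8.7, -2.2, 12.1]
width: 0.204
grip_force: 37.2
time: 35.38
tool_pos: [0.5379, -0.3025, 0.3265]
tcp_rot: [2.217, 2.223, 0.001]
wrist_force: [-0.1, -0.3, -0.5]
width: 0.499
grip_force: 0.0
time: 35.63
tool_pos: [0.5374, -0.328, 0.3244]
tcp_rot: [-2.225, -2.217, 0.0]
wrist_force: [0.4, -0.9, -0.2]
width: 0.501
grip_force: 0.0
time: 36.77
tool_pos: [0.5373, 0.0228, 0.3245]
tcp_rot: [-2.221, -2.222, 0.001]
wrist_force: [0.7, -0.2, 1.1]
width: 0.502
grip_force: 0.0
```

View pics/m8.png

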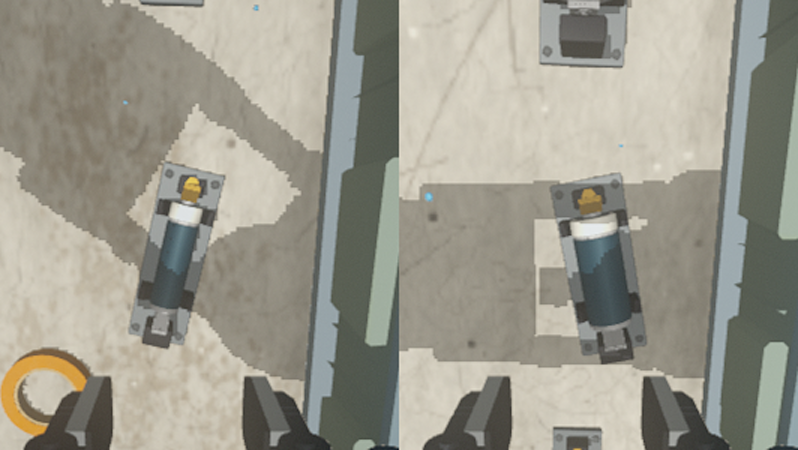

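The 18 cell and the 26 cell both lie straight in their saddles, with the collar against the brass. The earlier views showed the 32 and 14 cells seated the same way. I hand the job in.

```bash
python3 -c "
from workcell import bot
print(bot.finish_job())"
```

```text
the job is handed in; nothing more can be done
None
```

All four cells are in their own cradles, button to the brass and pressed home, and the job was handed in at about 37 s; no verdict came back, but the last pictures and the seating heights and forces all looked right.

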